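# Make up a two-tier lopper kit rack

### The job

Make up two kits on the two-tier rack: first, on the base plate, lay the hooked blade along the middle of the long dark pad and stand the pivot bolt on its head in the middle of the square pad. Then set the four-legged deck over them with its legs fully home in the corner sockets, and only after that lay the straight blade along the middle of the deck's long pad and the round bushing flat in the middle of its square pad (blades and deck may lie either way round). Leave everything at rest, and do not shift the dial gauge, the tool holder or the pin block.

Things in the scene. Friction and masses are not known exactly. Their poses are not given: they have to be found in the camera images.
- hook_blade_mid (a point): hooked blade, bright steel, 12 mm thick, lying flat: straight body 24 mm wide, round eye with a dark hole at the rear, narrow horn in front curving to its left. Point: grip centre on the body, 6 mm over the underside; x along the body to the horn, z up. Spans x -46 to 57, y -12 to 27 mm; sides parallel (24 mm across y) for x -12 to 18 mm. 0.16 kg.
- straight_blade_mid (a point): straight blade, bright steel, 12 mm thick, lying flat: straight body 24 mm wide stepping down to a narrow straight point, no hook. Point: grip centre on the body, 6 mm over the underside; x along the body to the point, z up. Spans x -44 to 54, y -12 to 12 mm; sides parallel (24 mm across y) for x -40 to 17 mm. 0.16 kg.
- bolt_mid (a point): pivot bolt, bright steel, standing upright on its round head: head 28 mm diameter and 10 mm high at the bottom, plain shank 12 mm diameter above, 46 mm high in all. This point is half-way up on its axis, 23 mm over the underside; z up. About 0.08 kg. Grip the shank.
- bushing_mid (a point): round bushing, bright steel ring lying flat, 32 mm outside, 18 mm bore, 24 mm high. This point is half-way up on its axis, 12 mm over the underside; z up. About 0.09 kg.
- tray: rack's base plate, fixed: grey, 284 (x) by 140 (y) by 8 mm. Origin: centre of underside, on the bench; z up. Four dark socket blocks 28 mm square, 22 mm high over the bench, at x +-126, y +-54 mm, each with an 18 mm square chamfered hole 14 mm deep, down to the plate's top. Flush dark pads: long one, 120 (x) by 56 mm, centred at x -74, y 0; square one, 50 mm, at x +74, y 0.
- deck_grip (a point): loose deck, 0.55 kg: grey plate like the base, top 76 mm, underside 70 mm over the feet of its 14 mm square legs (x +-126, y +-54 mm). Black grip bar on its middle, 14 (x) by 70 (y) mm, 40 mm high. Point: in the bar, on centre, 97 mm over the feet, 21 mm over the top; z up. Pads at the same x, y as the base's. Fully home: feet on the base plate's top, point 105 mm over the bench.
- gauge: bystander: dial gauge with a 58 mm round white face on a post, on a 90 by 80 mm aluminium foot, 120 mm high; origin at the centre of its underside. Not to be moved.
- holder: bystander: steel taper tool holder standing upright, 64 mm diameter, 118 mm high; origin at the centre of its underside. Not to be moved.
- pin_block: bystander: dark wooden block 70 by 160 by 35 mm with four steel pins rising to 65 mm; origin at the centre of its underside. Not to be moved.
Things that resemble listed ones, but are neither listed nor needed, are in the scene too. What is shaped like the part that bears straight_blade_mid but brown, green or purple is not meant.

How it is judged:
By the outcome, as a careful person would: the job done as asked, in the order asked, and still so for the second after the job is handed in, with the robot touching nothing.
It also fails if it takes over 131 s, if anything falls off the work surface, if the arm or the gripper's body presses on something with over 40 N, if the wrist force passes 120 N, or if a joint passes its speed limit or range.

### The arm

A 7-joint arm with a two-finger parallel gripper is mounted at the origin on the work surface. World frame = base frame: x ahead of the robot, y to its left, z up, the work surface at z = 0. Lengths are in m, angles in rad, forces in N, time in s.
With the tool pointing down it reaches from about 0.425 to 0.925 m from the base axis. Payload 6.8 kg.
Tool frame: the origin (TCP) lies on the front face of the gripper's body, between the roots of the fingers; the fingertips stand 73 mm ahead of it and the grasp point (between the pads) lies 54 mm ahead of it (bot.finger_overhang is the z of the fingertips in the tool frame, in m); z points along the fingers, y is the line along which they close (so a half turn about z gives the same grasp; the last joint's range is limited). The gripper opens to 85 mm and grips with 20 to 120 N. Pads are 22 mm wide; open, the fingers measure 114 mm over their backs; the gripper's body (76 mm by 85 mm) begins 54 mm behind the grasp point. The pads swing forward as they close: fully open they stand 13 mm farther back than shut.
Start: joints at [1.052, 0.477, 0.022, 1.555, -0.011, 1.109, -0.083], TCP at [0.27, -0.619, 0.304] pointing down, gripper open.
Joint ranges: [-2.96, 2.96], [-0.34, 2.1], [-1.41, 1.46], [0.24, 2.44], [-1.37, 4.51], [0.17, 1.92], [-2.96, 2.96]. Speed limits (rad/s): [2.39, 2.39, 3.14, 3.14, 3.14, 3.14, 3.14].

### API

Orientations are given as a unit quaternion [w, x, y, z].
In Python, from station import bot gives the robot as it stands.
- The arm moves only by the tool servo_tool, never from a script. Its argument "motion" is one flat list of numbers, 7 for each row, row after row: the shift along the tool's x, y, z as a fraction of full scale, then the turn, a rotation vector about the tool's x, y, z as a fraction of full scale, then the closure, from 0 (fully open) to 1 (shut). In form: [tx, ty, tz, ax, ay, az, gripper, tx, ty, tz, ax, ay, az, gripper, ...]. A call has 1 to 5 rows; each row shifts and turns the commanded pose from where the row before left it, along the tool's axes as they then stand; what a row does not reach is not made up. Full scale, the value 1, is 0.02 m for a shift and 0.15 rad for a turn. A row lasts 1/8 s, in which the tool goes at most 62.5 mm and 10.7 degrees, less where a joint would pass 70% of its speed; a pose out of reach is approached as far as the arm can. A call with a number of a shift or a turn outside -1 to 1 is refused whole. A call with a gripper value outside its range is refused whole. The fingers move at their own pace and stop on an object; "grip_force" is the grip in N (left out, the last holds). Time passes only in rows, so rows that do not move let the fingers close. It gives the time, the measured TCP pose, the force, the opening and the grip force at its end, in the units of the state.
- bot.get_obs(): the state, without advancing time (a new reading comes with each control period).
- bot.read_camera(name): name is "side" or "top"; returns the picture (480x640x3 uint8, red, green, blue); there is no depth.
- bot.get_calibration(name): a dict with "mtx" (3x3 intrinsics, pixels), "rvec" (rotation vector, rad) and "tvec" (3), from world to camera coordinates, as OpenCV has them. Camera axes: x right, y down, z forward; pixel columns grow to the right and rows downward; lengths in m; the calibration is good to about 2 mm. A picture is of the moment at which its call begins. get_calibration takes no time and is no camera call.
- bot.hand_in(): hands the job in; it is judged then, once.
Trained networks look in the newest picture that a camera, given by its name, has taken for a name from the list of things; names that differ only in an ending like _2 or _b are one class to them, and where a whole thing is asked for, a point or a joint stands for the part that bears it (a point fixed in the world has none). Each returns a list of dicts, best first, with "p" (0 to 1); they miss things now and then, are a little off and sometimes report something else, mostly with a low value. They report only what shows in the picture. A call takes as long as a camera call. They do not tell look-alikes from the thing itself.
- bot.boxes_of(camera, name): "uv" ([column, row] in pixels, amid what is visible of it).
The state is a dict: "t": time; "q": joint angles; "joint_vel": joint speeds; "joint_torque": joint torques, N m; "eef_pos": TCP position; "tool_rot": TCP orientation; "contact_force": force on the tool from outside, world axes, zero at the start; "torque": the same for the moment, N m; "gripper_width": opening from 0.0 (shut) to 1.0 (fully open); "grasp_force": force on a finger pad.
Only numpy, scipy, OpenCV 4.12 (cv2) and the standard library are available. Lean on these libraries where they do the work, as an engineer would, in place of code of your own. Each camera call takes 0.05 s, during which the arm holds its last target. There are 200 camera calls.

## Working session

There is one attempt and no reset: what is moved stays moved. The work goes in short steps, Python scripts to look and compute and a tool call to move; the robot and the scene stay as the last step left them, time stands still between calls to the robot, and variables do not carry over. Pictures are saved under pics/ and viewed, at most 14 in all, crops included, and the job is handed in when it is done.

Besides the shell and the picture viewer there is one more tool, called after "Call:" by a JSON object that holds its "api" and its "payload". servo_tool: Moves the arm, as the interface text tells. Shift numbers are shares of 0.02 m and turn numbers shares of 0.15 rad, none past 1 either way. Its arguments: {"type":"object","properties":{"motion":{"type":"array","items":{"type":"number","minimum":-1,"maximum":1}},"grip_force":{"type":"number"}},"required":["motion"]}

```bash
ls; mkdir -p pics; python3 - <<'E'
from station import bot
import cv2,numpy as np
for c in("top","side"):
    im=bot.read_camera(c); cv2.imwrite(f"pics/{c}0.png",im[:,:,::-1])
    k=bot.get_calibration(c); R=cv2.Rodrigues(np.array(k["rvec"],float))[0]; print(c,k["mtx"],(-R.T@np.array(k["tvec"]).ravel()).round(3),R.round(3).tolist())
    for n in["hook_blade_mid","straight_blade_mid","bolt_mid","bushing_mid","tray","deck_grip"]:
        print(n,[(np.round(d["uv"]).tolist(),round(d["p"],2)) for d in bot.boxes_of(c,n)])
o=bot.get_obs();print(o)
E
```

```text
pics
top [[532.63483618   0.         318.09237476]
 [  0.         532.63483618 253.4837648 ]
 [  0.           0.           1.        ]] [0.391 0.011 1.365] [[0.018, -1.0, 0.011], [-0.99, -0.02, -0.136], [0.137, -0.009, -0.991]]
hook_blade_mid [([340.0, 246.0], 0.68)]
straight_blade_mid [([294.0, 299.0], 0.84), ([510.0, 300.0], 0.73), ([408.0, 384.0], 0.65), ([244.0, 368.0], 0.62), ([263.0, 160.0], 0.6)]
bolt_mid [([294.0, 242.0], 0.43)]
bushing_mid []
tray [([218.0, 274.0], 0.69)]
deck_grip [([426.0, 273.0], 0.9)]
side [[553.25341937   0.         310.24751821]
 [  0.         553.25341937 238.03354029]
 [  0.           0.           1.        ]] [0.1   0.734 1.068] [[-0.862, -0.508, 0.005], [-0.384, 0.645, -0.661], [0.332, -0.571, -0.751]]
hook_blade_mid [([301.0, 238.0], 0.75)]
straight_blade_mid [([320.0, 292.0], 0.93), ([365.0, 365.0], 0.91), ([174.0, 257.0], 0.85), ([446.0, 240.0], 0.58), ([273.0, 266.0], 0.35)]
bolt_mid [([245.0, 207.0], 0.54), ([204.0, 439.0], 0.22)]
bushing_mid [([346.0, 260.0], 0.55)]
tray [([253.0, 346.0], 0.9)]
deck_grip [([364.0, 186.0], 0.56)]
{'t': 0.7, 'q': array([ 1.05191799,  0.47697961,  0.02241021,  1.55541455, -0.01148873,
        1.10931292, -0.08309597]), 'joint_vel': array([ 2.69883460e-04,  5.70517688e-04, -1.28802498e-03,  1.23526327e-04,
       -7.93563088e-05, -6.99118112e-04,  2.39127099e-03]), 'joint_torque': array([-7.25064365e-04, -5.96166480e+01,  1.60537262e+00, -2.81495440e+01,
        1.22945930e-02,  1.68244998e-03,  2.02137920e-05]), 'eef_pos': array([ 0.26954151, -0.61885323,  0.30391563]), 'tool_rot': array([6.97897249e-06, 9.78983859e-01, 2.03937745e-01, 1.63030024e-06]), 'contact_force': array([ 0.31810519, -0.40899212, -0.17959808]), 'torque': array([ 0.00426985,  0.01249316, -0.01000111]), 'grasp_force': 0.0, 'gripper_width': 0.9925143529156446}
```

View pics/top0.png

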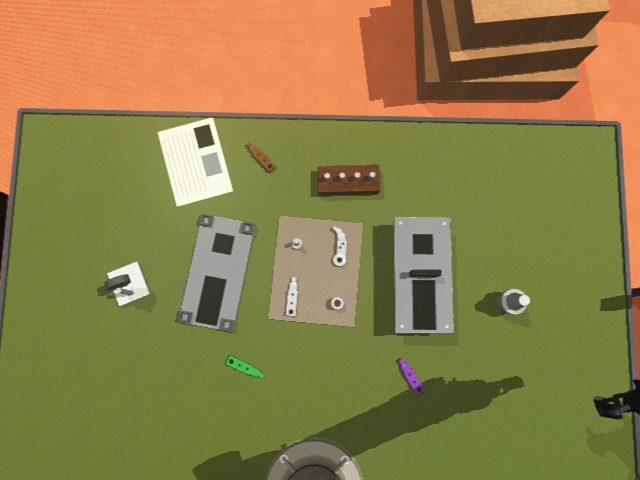

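View pics/side0.png

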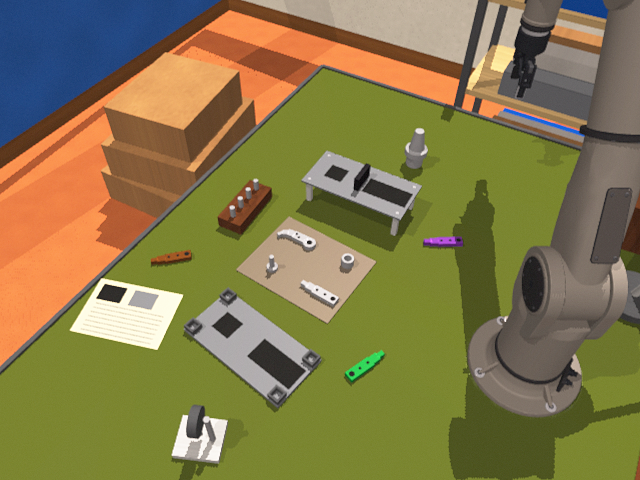

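Candidates for the straight blade (top picture): bright steel (292,297), brown (262,157), green (244,367) and purple (411,376). The steel one fits, since the coloured ones are excluded. The hook is at (340,246), bolt (297,243), bushing (337,303), base plate (218,274) and deck (424,274). Next I'll confirm in a crop and segment.

```bash
cat > h.py <<'E'
from station import bot
import cv2,numpy as np
K={}
for c in("top","side"):
    k=bot.get_calibration(c);K[c]=(np.array(k["mtx"],float),cv2.Rodrigues(np.array(k["rvec"],float))[0],np.array(k["tvec"],float).ravel(),np.array(k["rvec"],float))
def w(c,uv,z):
    M,R,t,_=K[c];uv=np.atleast_2d(np.array(uv,float));r=np.c_[uv,np.ones(len(uv))]@np.linalg.inv(M).T@R;o=-R.T@t
    return (o+r*((z-o[2])/r[:,2])[:,None])[:,:2]
def px(c,P):
    M,R,t,rv=K[c];return cv2.projectPoints(np.array(P,float).reshape(-1,3),rv,t,M,None)[0][:,0]
def comps(mask,lo,hi):
    n,l,s,ce=cv2.connectedComponentsWithStats(mask.astype(np.uint8))
    return [(s[i].tolist(),ce[i],(l==i)) for i in range(1,n) if lo<s[i][4]<hi]
E
python3 - <<'E'
from h import *
T=cv2.imread("pics/top0.png");S=cv2.imread("pics/side0.png")
a=cv2.resize(T[210:330,265:370],None,fx=4,fy=4,interpolation=3);b=cv2.resize(S[215:320,235:380],None,fx=2.6,fy=2.6,interpolation=3)
o=np.zeros((480,800,3),np.uint8);o[:480,:420]=a;o[:b.shape[0],423:423+b.shape[1]]=b[:,:377];cv2.imwrite("pics/crop.png",o)
for c,I,(x0,y0,x1,y1) in(("top",T,(170,205,460,345)),("side",S,(170,140,430,410))):
    mx=I.max(2).astype(int);mn=I.min(2).astype(int)
    r=np.zeros(mx.shape,bool);r[y0:y1,x0:x1]=1
    print(c,"dark")
    for s,ce,m in comps(r&(mx<48)&(mx-mn<14),60,3000):
        q=cv2.minAreaRect(np.argwhere(m)[:,::-1].astype(np.float32));print(s,ce.round(1),np.round(q[0],1),np.round(q[1],1),w(c,ce,.008).round(4),w(c,ce,.076).round(4))
    print("bright")
    for s,ce,m in comps(r&(mn>125)&(mx-mn<40),20,3000):
        q=cv2.minAreaRect(np.argwhere(m)[:,::-1].astype(np.float32));print(s,ce.round(1),np.round(q[0],1),np.round(q[1],1),round(q[2],1),w(c,q[0],.012).round(4))
E
```

```text
top dark
[410, 271, 30, 6, 68] [421.7 275. ] [424.5 273.5] [29.  5.] [[ 0.5274 -0.2677]] [[ 0.5206 -0.2537]]
[413, 281, 22, 48, 533] [425.  306.3] [423.7 304.5] [47.5 20.5] [[ 0.4476 -0.2754]] [[ 0.4448 -0.2611]]
bright
[332, 226, 15, 40, 362] [340.2 246.8] [339.3 245.4] [39.3 13.6] 88.3 [[ 0.5992 -0.0553]]
[292, 238, 11, 11, 87] [296.9 242.8] [297. 243.] [10. 10.] 90.0 [[0.6034 0.0536]]
[286, 276, 12, 40, 338] [291.9 296.7] [291.9 295.6] [10.1 39.4] 5.2 [[0.4683 0.0632]]
[331, 296, 13, 14, 102] [337.1 302.4] [337.  302.5] [13. 12.] 90.0 [[ 0.4529 -0.0512]]
[182, 314, 6, 6, 26] [184.5 316.6] [184.7 316.7] [4.3 5.5] 11.3 [[0.4101 0.3316]]
[224, 322, 5, 6, 25] [226.2 324.6] [226.  324.5] [5. 4.] 90.0 [[0.3926 0.227 ]]
side dark
[326, 166, 21, 15, 89] [334.7 172.2] [335.9 172.7] [17.1 12.3] [[ 0.6357 -0.3243]] [[ 0.6014 -0.2565]]
[354, 166, 16, 25, 157] [360.9 179.5] [361.4 177.4] [ 9.3 27.4] [[ 0.5577 -0.3356]] [[ 0.5283 -0.2671]]
[363, 179, 37, 18, 122] [377.1 187.1] [381.  189.9] [33.7 13.6] [[ 0.5048 -0.3307]] [[ 0.4788 -0.2625]]
[383, 191, 29, 14, 72] [398.6 198.1] [397.9 198.3] [1
[... 764 characters left out ...]
0.0 [[ 0.804  -0.0576]]
[391, 219, 7, 16, 64] [393.7 227.1] [393.9 226.6] [ 4.6 14.8] 9.5 [[ 0.4006 -0.215 ]]
[277, 229, 39, 19, 299] [298.3 236.7] [296.6 236.5] [39.7 11.2] 23.2 [[ 0.5995 -0.0569]]
[341, 253, 14, 11, 87] [347.3 258.1] [347.3 257.9] [12.1 10.3] 26.6 [[ 0.4553 -0.0606]]
[269, 254, 5, 5, 21] [271.  256.2] [271. 256.] [4. 4.] 90.0 [[0.6203 0.0305]]
[266, 261, 12, 10, 64] [271.8 266.1] [271.5 265.5] [ 9. 11.] 90.0 [[0.6029 0.055 ]]
[300, 280, 39, 25, 328] [319.7 291.5] [318.3 291.2] [41.  10.5] 29.1 [[0.4664 0.0633]]
[170, 293, 12, 28, 186] [173.7 302.9] [175.5 306.5] [27. 11.] 90.0 [[0.7262 0.2678]]
[273, 394, 7, 6, 23] [276.  396.1] [276. 396.] [5.7 4.2] 45.0 [[0.4098 0.334 ]]
```

View pics/crop.png

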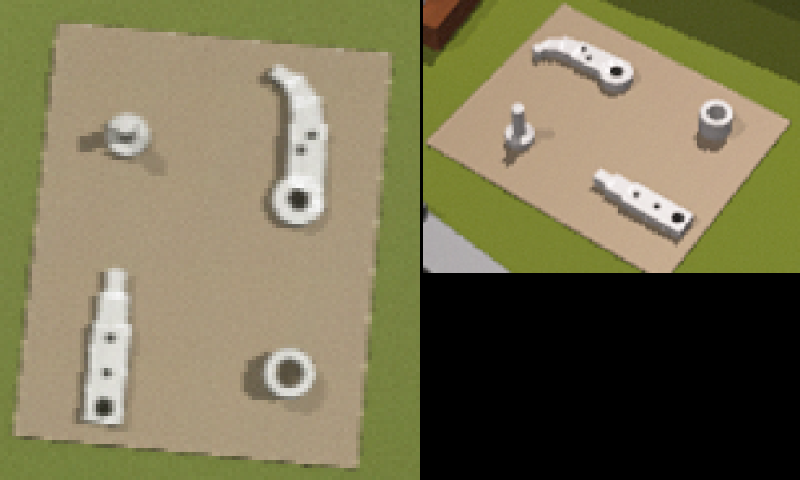

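Crop confirms it: bright-steel straight blade at lower left of the mat (crop 107,350), hook upper right (300,150), bolt upper left (127,133), bushing lower right (290,372). Now a sub-pixel fit of known outlines in both cameras.

```bash
cat > fit.py <<'E'
from h import *
from scipy.optimize import minimize
def seg(a,b,n=None):
    a,b=np.array(a,float),np.array(b,float);L=np.linalg.norm(b-a);n=n or max(int(L/1),2)
    t=(np.arange(n)+.5)/n;d=(b-a)/L;return np.c_[a+t[:,None]*(b-a),np.tile([d[1],-d[0]],(n,1))]  # ccw -> outward normal
def rect(cx,cy,lx,ly):
    p=[(cx-lx/2,cy-ly/2),(cx+lx/2,cy-ly/2),(cx+lx/2,cy+ly/2),(cx-lx/2,cy+ly/2)]
    return np.vstack([seg(p[i],p[(i+1)%4]) for i in range(4)])
def arc(cx,cy,r,a0=0,a1=360):
    a=np.radians(np.arange(a0,a1,4));n=np.c_[np.cos(a),np.sin(a)];return np.c_[[cx,cy]+r*n,n]
Z=lambda c,z:np.c_[c,np.full(len(c),z)]
pads=lambda z:(np.vstack([Z(rect(-74,0,120,56),z),Z(rect(74,0,50,50),z)]),+1)
MOD={"tray":[pads(8)],
 "deck":[pads(76),(Z(rect(0,0,284,140),76),-1)],
 "straight":[(np.vstack([Z(seg((-44,12),(-44,-12)),12),Z(seg((-42,-12),(17,-12)),12),Z(seg((17,12),(-42,12)),12)]),-1)],
 "hook":[(np.vstack([Z(seg((-12,-12),(18,-12)),12),Z(seg((18,12),(-12,12)),12),Z(arc(-30,4,16,110,265),12)]),-1)],
 "bolt":[(Z(arc(0,0,14),10),-1)],"bolttop":[(Z(arc(0,0,6),46),-1)],"bushing":[(Z(arc(0,0,16),24),-1)]}
def fit(name,imgs,x0,cams=("top","side"),z0=0,d=2.5,parts=None):
    G={c:cv2.GaussianBlur(imgs[c],(0,0),.6).astype(np.float32).mean(2) for c in cams}
    sc=np.array([1,1,.01])
    def cost(p):
        x,y,a=p[0]/1000,p[1]/1000,p[2]/100;R=np.array([[np.cos(a),-np.sin(a)],[np.sin(a),np.cos(a)]]);v=0
        for A,s in (MOD[name] if parts is None else [MOD[name][i] for i in parts]):
            for c in cams:
                g=[]
                for k in(d,-d):
                    q=(A[:,:2]+k*A[:,2:4])/1000@R.T+[x,y];u=px(c,np.c_[q,A[:,4]/1000+z0]).astype(np.float32)
                    g.append(cv2.remap(G[c],u[:,:1].copy(),u[:,1:].copy(),1).ravel())
                v-=s*np.mean(g[0]-g[1])
        return v
    p0=np.array([x0[0]*1000,x0[1]*1000,x0[2]*100])
    best=None
    for st in(6,3,1.5):
        S=np.vstack([p0,p0+[st,0,0],p0+[0,st,0],p0+[0,0,st*1.5]])
        r=minimize(cost,p0,method="Nelder-Mead",options=dict(initial_simplex=S,xatol=.02,fatol=.01));p0=r.x
    return np.array([p0[0]/1000,p0[1]/1000,p0[2]/100]),-r.fun
E
python3 - <<'E'
from fit import *
I={"top":cv2.imread("pics/top0.png"),"side":cv2.imread("pics/side0.png")}
g={"tray":(.51,.262,-.2),"deck":(.522,-.255,0),"straight":(.464,.064,-.1),"hook":(.595,-.058,0),"bolt":(.603,.054,0),"bolttop":(.603,.054,0),"bushing":(.453,-.055,0)}
for n,x in g.items():
    for cs in(("top","side"),("top",),("side",)):
        p,v=fit(n,I,x,cs);print(n,cs,p.round(4),round(v,1))
E
```

```text
tray ('top', 'side') [ 0.5125  0.2594 -0.1674] 97.9
tray ('top',) [ 0.5144  0.2589 -0.1677] 40.7
tray ('side',) [ 0.5123  0.2595 -0.1669] 58.0
deck ('top', 'side') [ 0.5231 -0.2569  0.0125] 273.9
deck ('top',) [ 0.5232 -0.2569  0.0118] 146.2
deck ('side',) [ 0.523  -0.2568  0.0145] 127.9
straight ('top', 'side') [ 0.4625  0.0629 -0.0691] 140.5
straight ('top',) [ 0.4628  0.0635 -0.0689] 68.5
straight ('side',) [ 0.4623  0.0622 -0.0705] 75.8
hook ('top', 'side') [ 0.5933 -0.0609 -0.029 ] 137.5
hook ('top',) [ 0.5935 -0.0604 -0.0431] 74.3
hook ('side',) [ 0.5933 -0.0616 -0.0304] 65.8
bolt ('top', 'side') [0.6034 0.0544 0.0322] 82.7
bolt ('top',) [0.6037 0.0551 0.0544] 45.8
bolt ('side',) [0.6034 0.0537 0.0129] 38.2
bolttop ('top', 'side') [0.6039 0.0541 0.0076] 97.7
bolttop ('top',) [0.6046 0.056  0.0507] 48.0
bolttop ('side',) [ 0.6032  0.0533 -0.0188] 56.9
bushing ('top', 'side') [ 0.4517 -0.0513  0.0642] 119.9
bushing ('top',) [ 0.452  -0.0505  0.042 ] 64.0
bushing ('side',) [ 0.4511 -0.0521  0.0637] 60.1
```

```bash
cat > plan.py <<'E'
from h import *
import sys,math
def pose():
    o=bot.get_obs();q=o["tool_rot"];return o,np.array(o["eef_pos"]),2*math.atan2(q[2],q[1])
def plan(wps,dec=2):
    """waypoints (x,y,z,theta): prints turn rows then shift rows"""
    o,p,th=pose();print("t",round(o["t"],2),"p",p.round(4),"th",round(th,4),"w",round(o["gripper_width"],3),"F",np.round(o["contact_force"],1))
    for x,y,z,t in wps:
        t=th if t is None else t;d=(t-th+math.pi)%(2*math.pi)-math.pi
        if abs(d)>.003:
            n=math.ceil(abs(d)/.15-1e-9);a=round(-d/.15/n,dec);print(" turn az",a,"x",n);th-=a*n*.15
        D=np.array([x,y,z])-p;c,s=math.cos(th),math.sin(th)
        T=np.array([D[0]*c+D[1]*s,D[0]*s-D[1]*c,-D[2]])/.02
        n=max(1,math.ceil(np.abs(T).max()-1e-9));r=np.round(T/n,dec);print(" shift",r.tolist(),"x",n)
        T=r*n*.02;p=p+[T[0]*c+T[1]*s,T[0]*s-T[1]*c,-T[2]]
    print(" end",p.round(4),round(th,4))
E
python3 - <<'E'
from plan import *
print(bot.finger_overhang)
plan([(.5965,-.061,.22,-.03),(.5965,-.061,.14,-.03)])
E
```

```text
0.0726
t 0.7 p [ 0.2695 -0.6189  0.3039] th 0.4108 w 0.993 F [ 0.3 -0.4 -0.2]
 turn az 0.98 x 3
 shift [0.53, -0.98, 0.14] x 29
 shift [0.03, 0.01, 0.83] x 5
 end [ 0.597  -0.0611  0.1397] -0.0302
```

Call:
{"api": "servo_tool", "payload": {"motion": [0, 0, 0, 0, 0, 0.98, 0.4, 0, 0, 0, 0, 0, 0.98, 0.4, 0, 0, 0, 0, 0, 0.98, 0.4, 0, 0, 0, 0, 0, 0, 0.4], "grip_force": 60}}

```text
t: 1.2
eef_pos: [0.2697, -0.6188, 0.3039]
tool_rot: [0.0, 1.0, -0.014, -0.0]
contact_force: [-0.0, 0.6, -0.0]
gripper_width: 0.6
grasp_force: 0.0
```

Call:
{"api": "servo_tool", "payload": {"motion": [0.53, -0.98, 0.14, 0, 0, 0, 0.4, 0.53, -0.98, 0.14, 0, 0, 0, 0.4, 0.53, -0.98, 0.14, 0, 0, 0, 0.4, 0.53, -0.98, 0.14, 0, 0, 0, 0.4, 0.53, -0.98, 0.14, 0, 0, 0, 0.4]}}

```text
t: 1.82
eef_pos: [0.3265, -0.5209, 0.2898]
tool_rot: [0.0, 1.0, -0.015, 0.0]
contact_force: [-0.3, 0.8, 0.1]
gripper_width: 0.599
grasp_force: 0.0
```

Call:
{"api": "servo_tool", "payload": {"motion": [0.53, -0.98, 0.14, 0, 0, 0, 0.4, 0.53, -0.98, 0.14, 0, 0, 0, 0.4, 0.53, -0.98, 0.14, 0, 0, 0, 0.4, 0.53, -0.98, 0.14, 0, 0, 0, 0.4, 0.53, -0.98, 0.14, 0, 0, 0, 0.4]}}

```text
t: 2.45
eef_pos: [0.3821, -0.4247, 0.2758]
tool_rot: [0.0, 1.0, -0.015, 0.0]
contact_force: [-0.5, 0.7, -0.1]
gripper_width: 0.596
grasp_force: 0.0
```

Call:
{"api": "servo_tool", "payload": {"motion": [0.53, -0.98, 0.14, 0, 0, 0, 0.4, 0.53, -0.98, 0.14, 0, 0, 0, 0.4, 0.53, -0.98, 0.14, 0, 0, 0, 0.4, 0.53, -0.98, 0.14, 0, 0, 0, 0.4, 0.53, -0.98, 0.14, 0, 0, 0, 0.4]}}

```text
t: 3.08
eef_pos: [0.4379, -0.3284, 0.2618]
tool_rot: [0.0, 1.0, -0.015, 0.0]
contact_force: [-0.1, 0.0, 0.7]
gripper_width: 0.599
grasp_force: 0.0
```

Call:
{"api": "servo_tool", "payload": {"motion": [0.53, -0.98, 0.14, 0, 0, 0, 0.4, 0.53, -0.98, 0.14, 0, 0, 0, 0.4, 0.53, -0.98, 0.14, 0, 0, 0, 0.4, 0.53, -0.98, 0.14, 0, 0, 0, 0.4, 0.53, -0.98, 0.14, 0, 0, 0, 0.4]}}

```text
t: 3.7
eef_pos: [0.4936, -0.232, 0.2478]
tool_rot: [0.0, 1.0, -0.015, 0.0]
contact_force: [-0.3, 0.5, -0.3]
gripper_width: 0.603
grasp_force: 0.0
```

Call:
{"api": "servo_tool", "payload": {"motion": [0.53, -0.98, 0.14, 0, 0, 0, 0.4, 0.53, -0.98, 0.14, 0, 0, 0, 0.4, 0.53, -0.98, 0.14, 0, 0, 0, 0.4, 0.53, -0.98, 0.14, 0, 0, 0, 0.4, 0.53, -0.98, 0.14, 0, 0, 0, 0.4]}}

```text
t: 4.32
eef_pos: [0.5494, -0.1356, 0.2338]
tool_rot: [0.0, 1.0, -0.015, 0.0]
contact_force: [0.3, -0.6, 0.0]
gripper_width: 0.6
grasp_force: 0.0
```

Call:
{"api": "servo_tool", "payload": {"motion": [0.53, -0.98, 0.14, 0, 0, 0, 0.4, 0.53, -0.98, 0.14, 0, 0, 0, 0.4, 0.53, -0.98, 0.14, 0, 0, 0, 0.4, 0.53, -0.98, 0.14, 0, 0, 0, 0.4, 0, 0, 0, 0, 0, 0, 0.4]}}

```text
t: 4.95
eef_pos: [0.5947, -0.0574, 0.2224]
tool_rot: [-0.0, 1.0, -0.013, 0.0]
contact_force: [-0.2, -0.2, -0.5]
gripper_width: 0.599
grasp_force: 0.0
```

```bash
python3 - <<'E'
from plan import *
plan([(.5965,-.061,.14,-.03),(.5965,-.061,.085,-.03)])
E
```

```text
t 4.95 p [ 0.5947 -0.0574  0.2224] th -0.0268 w 0.599 F [-0.2 -0.2 -0.5]
 turn az 0.02 x 1
 shift [0.02, 0.04, 0.82] x 5
 shift [-0.0, -0.01, 0.92] x 3
 end [ 0.5966 -0.0609  0.0852] -0.0298
```

Call:
{"api": "servo_tool", "payload": {"motion": [0.02, 0.04, 0.82, 0, 0, 0.02, 0.4, 0.02, 0.04, 0.82, 0, 0, 0, 0.4, 0.02, 0.04, 0.82, 0, 0, 0, 0.4, 0.02, 0.04, 0.82, 0, 0, 0, 0.4, 0.02, 0.04, 0.82, 0, 0, 0, 0.4]}}

```text
t: 5.58
eef_pos: [0.5957, -0.0643, 0.1394]
tool_rot: [0.0, 1.0, -0.017, -0.0]
contact_force: [0.5, 0.1, -0.5]
gripper_width: 0.603
grasp_force: 0.0
```

Call:
{"api": "servo_tool", "payload": {"motion": [0, -0.01, 0.92, 0, 0, 0, 0.4, 0, -0.01, 0.92, 0, 0, 0, 0.4, 0, -0.01, 0.92, 0, 0, 0, 0.4, 0, 0, 0.3, 0, 0, 0, 0.45, 0, 0, 0.17, 0, 0, 0, 0.5]}}

```text
t: 6.2
eef_pos: [0.596, -0.0634, 0.0758]
tool_rot: [-0.0, 1.0, -0.017, -0.0]
contact_force: [-0.5, 0.1, 0.2]
gripper_width: 0.5
grasp_force: 0.0
```

Call:
{"api": "servo_tool", "payload": {"motion": [0, 0, 0, 0, 0, 0, 0.6, 0, 0, 0, 0, 0, 0, 0.7, 0, 0, 0, 0, 0, 0, 0.9, 0, 0, 0, 0, 0, 0, 0.9]}}

```text
t: 6.7
eef_pos: [0.5964, -0.0633, 0.0771]
tool_rot: [-0.0, 1.0, -0.017, 0.001]
contact_force: [-0.7, 0.9, 6.7]
gripper_width: 0.262
grasp_force: 60.0
```

Call:
{"api": "servo_tool", "payload": {"motion": [0, 0, -0.5, 0, 0, 0, 0.9, 0, 0, -1, 0, 0, 0, 0.9, 0, 0, -1, 0, 0, 0, 0.9, 0, 0, -1, 0, 0, 0, 0.9, 0, 0, 0, 0, 0, 0, 0.9]}}

```text
t: 7.32
eef_pos: [0.5972, -0.0636, 0.1486]
tool_rot: [0.0, 1.0, -0.017, 0.002]
contact_force: [0.1, -0.2, -2.0]
gripper_width: 0.261
grasp_force: 59.2
```

```bash
python3 - <<'E'
from plan import *
plan([(.4425,.2712,.15,-.167),(.4425,.2712,.0855,-.167)])
E
```

```text
t 7.33 p [ 0.5972 -0.0636  0.1486] th -0.0335 w 0.261 F [ 0.1 -0.2 -2. ]
 turn az 0.89 x 1
 shift [-0.65, -0.95, -0.0] x 16
 shift [-0.0, -0.01, 0.79] x 4
 end [0.4428 0.2715 0.0854] -0.167
```

Call:
{"api": "servo_tool", "payload": {"motion": [0, 0, 0, 0, 0, 0.89, 0.9, -0.65, -0.95, 0, 0, 0, 0, 0.9, -0.65, -0.95, 0, 0, 0, 0, 0.9, -0.65, -0.95, 0, 0, 0, 0, 0.9, -0.65, -0.95, 0, 0, 0, 0, 0.9]}}

```text
t: 7.95
eef_pos: [0.5558, 0.0223, 0.1456]
tool_rot: [-0.0, 0.997, -0.081, -0.001]
contact_force: [-0.1, 0.8, -1.1]
gripper_width: 0.264
grasp_force: 59.2
```

Call:
{"api": "servo_tool", "payload": {"motion": [-0.65, -0.95, 0, 0, 0, 0, 0.9, -0.65, -0.95, 0, 0, 0, 0, 0.9, -0.65, -0.95, 0, 0, 0, 0, 0.9, -0.65, -0.95, 0, 0, 0, 0, 0.9, -0.65, -0.95, 0, 0, 0, 0, 0.9]}}

```text
t: 8.57
eef_pos: [0.5072, 0.1264, 0.1457]
tool_rot: [-0.0, 0.997, -0.081, -0.001]
contact_force: [-0.2, 0.6, -1.7]
gripper_width: 0.262
grasp_force: 59.2
```

Call:
{"api": "servo_tool", "payload": {"motion": [-0.65, -0.95, 0, 0, 0, 0, 0.9, -0.65, -0.95, 0, 0, 0, 0, 0.9, -0.65, -0.95, 0, 0, 0, 0, 0.9, -0.65, -0.95, 0, 0, 0, 0, 0.9, -0.65, -0.95, 0, 0, 0, 0, 0.9]}}

```text
t: 9.2
eef_pos: [0.4586, 0.2306, 0.1457]
tool_rot: [0.0, 0.997, -0.081, -0.001]
contact_force: [0.5, 0.1, -1.1]
gripper_width: 0.26
grasp_force: 59.2
```

Call:
{"api": "servo_tool", "payload": {"motion": [-0.65, -0.95, 0, 0, 0, 0, 0.9, -0.65, -0.95, 0, 0, 0, 0, 0.9, 0, 0, 0.8, 0, 0, 0, 0.9, 0, 0, 0, 0, 0, 0, 0.9, 0, 0, 0, 0, 0, 0, 0.9]}}

```text
t: 9.82
eef_pos: [0.4412, 0.2698, 0.1297]
tool_rot: [0.001, 0.996, -0.084, -0.0]
contact_force: [0.9, 0.2, -1.5]
gripper_width: 0.262
grasp_force: 59.2
```

```bash
python3 - <<'E'
from plan import *
plan([(.4425,.2712,.0885,-.167)])
E
```

```text
t 9.82 p [0.4412 0.2698 0.1297] th -0.1675 w 0.262 F [ 0.9  0.2 -1.5]
 shift [0.02, -0.03, 0.69] x 3
 end [0.4427 0.2713 0.0883] -0.1675
```

Call:
{"api": "servo_tool", "payload": {"motion": [0.02, -0.03, 0.69, 0, 0, 0, 0.9, 0.02, -0.03, 0.69, 0, 0, 0, 0.9, 0.02, -0.03, 0.62, 0, 0, 0, 0.9, 0, 0, 0, 0, 0, 0, 0.9, 0, 0, 0, 0, 0, 0, 0.9]}}

```text
t: 10.45
eef_pos: [0.4427, 0.2725, 0.09]
tool_rot: [0.0, 0.997, -0.083, -0.0]
contact_force: [-0.6, 0.5, -1.8]
gripper_width: 0.258
grasp_force: 59.2
```

Call:
{"api": "servo_tool", "payload": {"motion": [0, 0.06, 0.12, 0, 0, 0, 0.9, 0, 0, 0.1, 0, 0, 0, 0.9, 0, 0, 0, 0, 0, 0, 0.9]}}

```text
t: 10.82
eef_pos: [0.4425, 0.2712, 0.0857]
tool_rot: [0.0, 0.997, -0.083, -0.0]
contact_force: [0.4, 0.1, -1.2]
gripper_width: 0.263
grasp_force: 59.2
```

Call:
{"api": "servo_tool", "payload": {"motion": [0, 0, 0.05, 0, 0, 0, 0.9, 0, 0, 0, 0, 0, 0, 0.9]}}

```text
t: 11.08
eef_pos: [0.4425, 0.2712, 0.0847]
tool_rot: [-0.0, 0.997, -0.083, 0.0]
contact_force: [-0.2, -0.6, -0.9]
gripper_width: 0.262
grasp_force: 59.2
```

Release (opening slightly first), then rise and check in a crop.

Call:
{"api": "servo_tool", "payload": {"motion": [0, 0, 0.03, 0, 0, 0, 0.65, 0, 0, 0, 0, 0, 0, 0.5, 0, 0, -0.4, 0, 0, 0, 0.4, 0, 0, -1, 0, 0, 0, 0.4, 0, 0, -1, 0, 0, 0, 0.4]}}

```text
t: 11.7
eef_pos: [0.4425, 0.2712, 0.1331]
tool_rot: [-0.0, 0.997, -0.083, 0.0]
contact_force: [-0.2, -0.5, -0.0]
gripper_width: 0.6
grasp_force: 0.0
```

Call:
{"api": "servo_tool", "payload": {"motion": [0.65, 0.95, -0.6, 0, 0, 0, 0.4, 0.65, 0.95, -0.3, 0, 0, 0, 0.4, 0.65, 0.95, 0, 0, 0, 0, 0.4, 0.65, 0.95, 0, 0, 0, 0, 0.4, 0.65, 0.95, 0, 0, 0, 0, 0.4]}}

```text
t: 12.32
eef_pos: [0.4913, 0.1661, 0.1508]
tool_rot: [-0.0, 0.997, -0.083, 0.0]
contact_force: [-0.1, 1.0, 1.1]
gripper_width: 0.598
grasp_force: 0.0
```

Call:
{"api": "servo_tool", "payload": {"motion": [0.65, 0.95, 0, 0, 0, 0, 0.4, 0.65, 0.95, 0, 0, 0, 0, 0.4, 0.65, 0.95, 0, 0, 0, 0, 0.4, 0.65, 0.95, 0, 0, 0, 0, 0.4, 0, 0, 0, 0, 0, 0, 0.4]}}

```text
t: 12.95
eef_pos: [0.5302, 0.0813, 0.1506]
tool_rot: [0.0, 0.996, -0.085, 0.0]
contact_force: [0.4, -0.3, -0.3]
gripper_width: 0.601
grasp_force: 0.0
```

```bash
python3 - <<'E'
from plan import *
from fit import *
I={c:bot.read_camera(c)[:,:,::-1].copy() for c in("top","side")}
for c in I: cv2.imwrite(f"pics/{c}1.png",I[c])
cv2.imwrite("pics/c1.png",np.hstack([cv2.resize(I["top"][205:340,165:265],None,fx=3.9,fy=3.9,interpolation=3)[:526],cv2.resize(I["side"][280:415,175:275+50],None,fx=2.6,fy=3.9,interpolation=3)[:526]]))
for cs in(("top","side"),("top",),("side",)):
    print(cs,*[(a.round(4),round(b,1)) for a,b in(fit("hook",I,(.4395,.2717,-.167),cs,z0=.008),fit("tray",I,(.513,.259,-.167),cs))])
plan([(.6036,.0544,.14,.9),(.6036,.0544,.088,.9)])
E
```

```text
('top', 'side') (array([ 0.4383,  0.2716, -0.123 ]), np.float64(170.7)) (array([ 0.5128,  0.2594, -0.1687]), np.float64(76.6))
('top',) (array([ 0.4396,  0.2706, -0.141 ]), np.float64(82.3)) (array([ 0.5143,  0.2591, -0.1695]), np.float64(31.9))
('side',) (array([ 0.4379,  0.2726, -0.1088]), np.float64(96.3)) (array([ 0.5125,  0.2595, -0.1669]), np.float64(45.5))
t 13.05 p [0.5293 0.0837 0.1504] th -0.1668 w 0.595 F [-0.   0.8  0.1]
 turn az -0.89 x 8
 shift [0.29, 0.96, 0.13] x 4
 shift [-0.0, -0.01, 0.87] x 3
 end [0.6035 0.0546 0.0878] 0.9012
```

View pics/c1.png

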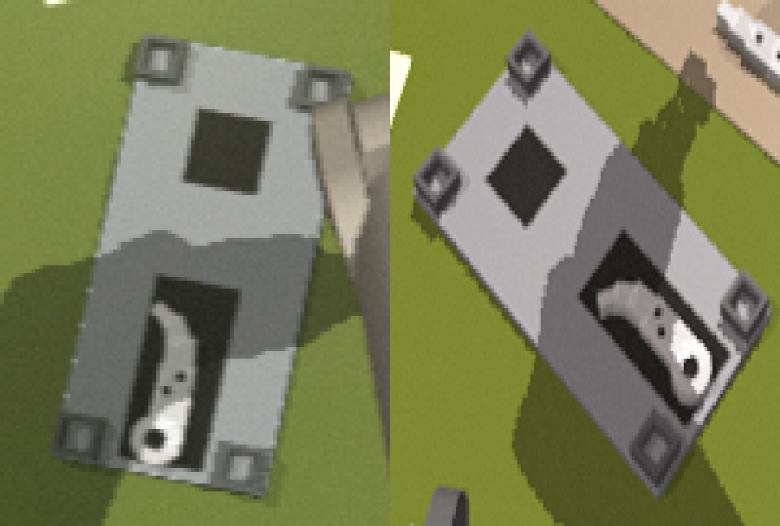

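Picture: hook lies on the long pad (crop 165,390), body parallel to the pad. Next, the bolt, with yaw unchanged.

```bash
python3 - <<'E'
from plan import *
plan([(.6036,.0544,.15,None),(.6036,.0544,.091,None)])
E
```

```text
t 13.05 p [0.5293 0.0837 0.1504] th -0.1668 w 0.595 F [-0.   0.8  0.1]
 shift [0.98, 0.21, 0.01] x 4
 shift [-0.01, -0.0, 0.98] x 3
 end [0.6033 0.0542 0.0908] -0.1668
```

Call:
{"api": "servo_tool", "payload": {"motion": [0.98, 0.21, 0, 0, 0, 0, 0.4, 0.98, 0.21, 0, 0, 0, 0, 0.4, 0.98, 0.21, 0, 0, 0, 0, 0.4, 0.98, 0.21, 0, 0, 0, 0, 0.4, 0, 0, 0.5, 0, 0, 0, 0.4]}}

```text
t: 13.68
eef_pos: [0.6052, 0.0544, 0.1405]
tool_rot: [-0.0, 0.997, -0.083, 0.001]
contact_force: [0.4, -0.1, -1.0]
gripper_width: 0.605
grasp_force: 0.0
```

Call:
{"api": "servo_tool", "payload": {"motion": [0, 0, 0, 0, 0, 0, 0.4]}}

```text
t: 13.8
eef_pos: [0.6022, 0.0548, 0.1388]
tool_rot: [0.0, 0.997, -0.083, -0.002]
contact_force: [-0.4, -0.0, -0.6]
gripper_width: 0.596
grasp_force: 0.0
```

```bash
python3 - <<'E'
from plan import *
plan([(.6036,.0544,.089,None)])
E
```

```text
t 13.8 p [0.6022 0.0548 0.1388] th -0.1652 w 0.596 F [-0.4 -0.  -0.6]
 shift [0.02, 0.0, 0.83] x 3
 end [0.6034 0.0546 0.089 ] -0.1652
```

Call:
{"api": "servo_tool", "payload": {"motion": [0.02, 0, 0.83, 0, 0, 0, 0.4, 0.02, 0, 0.83, 0, 0, 0, 0.4, 0.02, 0, 0.83, 0, 0, 0, 0.5, 0, 0, 0, 0, 0, 0, 0.6, 0, 0, 0, 0, 0, 0, 0.7], "grip_force": 40}}

```text
t: 14.42
eef_pos: [0.6054, 0.0534, 0.0903]
tool_rot: [0.0, 0.997, -0.083, 0.0]
contact_force: [-0.0, 0.1, -0.2]
gripper_width: 0.302
grasp_force: 0.0
```

Call:
{"api": "servo_tool", "payload": {"motion": [0, 0, 0, 0, 0, 0, 0.8, 0, 0, 0, 0, 0, 0, 1, 0, 0, 0, 0, 0, 0, 1, 0, 0, 0, 0, 0, 0, 1]}}

```text
t: 14.92
eef_pos: [0.6057, 0.0535, 0.0909]
tool_rot: [-0.0, 0.997, -0.083, 0.001]
contact_force: [-0.2, -0.3, 5.8]
gripper_width: 0.125
grasp_force: 39.1
```

Call:
{"api": "servo_tool", "payload": {"motion": [0, 0, -0.6, 0, 0, 0, 1, 0, 0, -1, 0, 0, 0, 1, 0, 0, -1, 0, 0, 0, 1, 0, 0, 0, 0, 0, 0, 1, 0, 0, 0, 0, 0, 0, 1]}}

```text
t: 15.55
eef_pos: [0.605, 0.0534, 0.1424]
tool_rot: [0.0, 0.997, -0.083, 0.0]
contact_force: [-0.3, -1.0, -1.4]
gripper_width: 0.126
grasp_force: 38.9
```

```bash
python3 - <<'E'
from plan import *
plan([(.5875,.2468,.14,None)])
E
```

```text
t 15.55 p [0.605  0.0534 0.1424] th -0.1668 w 0.126 F [-0.3 -1.  -1.4]
 shift [-0.25, -0.94, 0.01] x 10
 end [0.5869 0.247  0.1404] -0.1668
```

Call:
{"api": "servo_tool", "payload": {"motion": [-0.25, -0.94, 0, 0, 0, 0, 1, -0.25, -0.94, 0, 0, 0, 0, 1, -0.25, -0.94, 0, 0, 0, 0, 1, -0.25, -0.94, 0, 0, 0, 0, 1, -0.25, -0.94, 0, 0, 0, 0, 1]}}

```text
t: 16.18
eef_pos: [0.5959, 0.152, 0.1422]
tool_rot: [-0.0, 0.997, -0.083, -0.0]
contact_force: [-0.4, -0.1, -0.4]
gripper_width: 0.126
grasp_force: 39.0
```

Call:
{"api": "servo_tool", "payload": {"motion": [-0.25, -0.94, 0, 0, 0, 0, 1, -0.25, -0.94, 0, 0, 0, 0, 1, -0.25, -0.94, 0, 0, 0, 0, 1, -0.25, -0.94, 0, 0, 0, 0, 1, -0.22, -0.94, 0, 0, 0, 0, 1]}}

```text
t: 16.8
eef_pos: [0.5876, 0.2483, 0.1423]
tool_rot: [0.0, 0.997, -0.083, -0.0]
contact_force: [-0.6, 0.0, -1.2]
gripper_width: 0.122
grasp_force: 39.0
```

Call:
{"api": "servo_tool", "payload": {"motion": [0, 0, 0.8, 0, 0, 0, 1, 0, 0, 0.6, 0, 0, 0, 1, 0, 0, 0, 0, 0, 0, 1, 0, 0, 0, 0, 0, 0, 1]}}

```text
t: 17.3
eef_pos: [0.588, 0.2461, 0.1141]
tool_rot: [0.0, 0.996, -0.084, -0.0]
contact_force: [-0.3, -0.3, -0.6]
gripper_width: 0.125
grasp_force: 39.0
```

```bash
python3 - <<'E'
from plan import *
plan([(.5875,.2468,.0995,None)])
E
```

```text
t 17.3 p [0.588  0.2461 0.1141] th -0.168 w 0.125 F [-0.3 -0.3 -0.6]
 shift [-0.03, -0.03, 0.73] x 1
 end [0.5875 0.2468 0.0995] -0.168
```

Call:
{"api": "servo_tool", "payload": {"motion": [-0.03, -0.03, 0.4, 0, 0, 0, 1, 0, 0, 0.3, 0, 0, 0, 1, 0, 0, 0.06, 0, 0, 0, 1, 0, 0, 0, 0, 0, 0, 1]}}

```text
t: 17.8
eef_pos: [0.5872, 0.2477, 0.099]
tool_rot: [0.0, 0.997, -0.083, -0.0]
contact_force: [-0.6, -0.3, -1.3]
gripper_width: 0.123
grasp_force: 39.0
```

Call:
{"api": "servo_tool", "payload": {"motion": [0.01, 0.04, 0.04, 0, 0, 0, 1, 0, 0, 0.03, 0, 0, 0, 1, 0, 0, 0, 0, 0, 0, 1]}}

```text
t: 18.18
eef_pos: [0.5873, 0.2469, 0.0977]
tool_rot: [-0.0, 0.997, -0.083, 0.0]
contact_force: [0.0, 0.3, -0.9]
gripper_width: 0.125
grasp_force: 39.0
```

Call:
{"api": "servo_tool", "payload": {"motion": [0, 0, 0.04, 0, 0, 0, 1, 0, 0, 0.03, 0, 0, 0, 1, 0, 0, 0, 0, 0, 0, 1]}}

```text
t: 18.55
eef_pos: [0.5872, 0.2468, 0.0962]
tool_rot: [0.0, 0.997, -0.083, -0.0]
contact_force: [0.4, 0.1, -1.0]
gripper_width: 0.125
grasp_force: 39.0
```

Call:
{"api": "servo_tool", "payload": {"motion": [0, 0, 0.04, 0, 0, 0, 1, 0, 0, 0, 0, 0, 0, 1]}}

```text
t: 18.8
eef_pos: [0.5873, 0.2469, 0.096]
tool_rot: [-0.0, 0.997, -0.083, 0.0]
contact_force: [-1.0, -0.9, 3.1]
gripper_width: 0.124
grasp_force: 39.6
```

Call:
{"api": "servo_tool", "payload": {"motion": [0, 0, 0.04, 0, 0, 0, 1, 0, 0, 0, 0, 0, 0, 1]}}

```text
t: 19.05
eef_pos: [0.5874, 0.2469, 0.0959]
tool_rot: [-0.0, 0.997, -0.083, 0.0]
contact_force: [-3.3, -1.1, 10.9]
gripper_width: 0.125
grasp_force: 40.3
```

```bash
python3 - <<'E'
from plan import *
I={c:bot.read_camera(c)[:,:,::-1].copy() for c in("top","side")}
cv2.imwrite("pics/c2.png",cv2.resize(I["side"][285:365,175:285],None,fx=7,fy=7,interpolation=3))
print(bot.get_obs()["contact_force"],bot.get_obs()["eef_pos"])
E
```

```text
[-3.30129789 -1.6477213  12.10262689] [0.58737084 0.24694647 0.09591056]
```

View pics/c2.png

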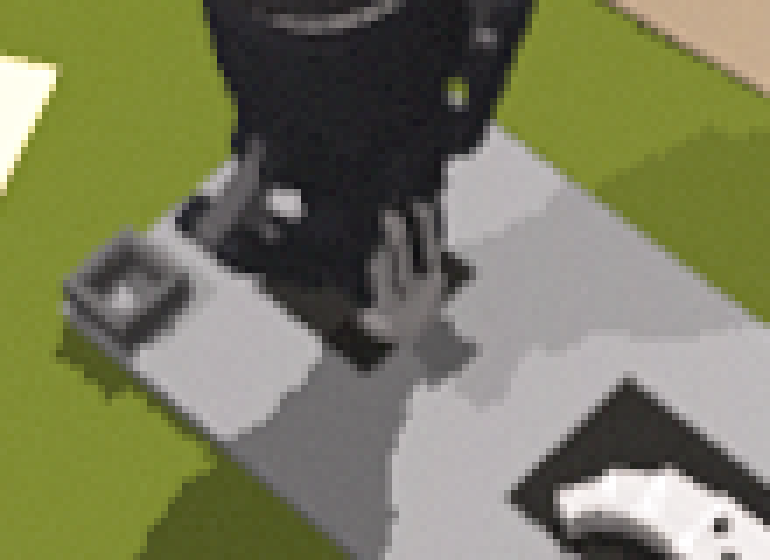

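Contact at z 0.096 with the bolt held upright over the square pad (crop 350,300). I'll relieve the pressure and release.

Call:
{"api": "servo_tool", "payload": {"motion": [0, 0, -0.04, 0, 0, 0, 1, 0, 0, 0, 0, 0, 0, 0.8, 0, 0, 0, 0, 0, 0, 0.6, 0, 0, 0, 0, 0, 0, 0.4, 0, 0, -0.5, 0, 0, 0, 0.4]}}

```text
t: 19.77
eef_pos: [0.5867, 0.2466, 0.105]
tool_rot: [0.001, 0.997, -0.083, -0.001]
contact_force: [0.4, 0.5, 0.1]
gripper_width: 0.599
grasp_force: 0.0
```

Call:
{"api": "servo_tool", "payload": {"motion": [0, 0, -1, 0, 0, 0, 0.4, 0, 0, -1, 0, 0, 0, 0.4, 0, 0, -1, 0, 0, 0, 0.4, 0, 0, -1, 0, 0, 0, 0.4, 0, 0, -1, 0, 0, 0, 0.4]}}

```text
t: 20.4
eef_pos: [0.5873, 0.2469, 0.2072]
tool_rot: [-0.0, 0.997, -0.083, 0.0]
contact_force: [-0.1, 0.3, -0.0]
gripper_width: 0.601
grasp_force: 0.0
```

```bash
python3 - <<'E'
from plan import *
plan([(.5231,-.2569,.24,None),(.5231,-.2569,.24,1.583),(.5231,-.2569,.155,1.583)])
E
```

```text
t 20.4 p [0.5873 0.2469 0.2072] th -0.1667 w 0.601 F [-0.1  0.3 -0. ]
 shift [0.04, 0.98, -0.06] x 26
 turn az -0.97 x 12
 shift [0.11, -0.01, -0.08] x 1
 turn az -0.02 x 1
 shift [0.0, 0.0, 0.85] x 5
 end [ 0.523  -0.2569  0.155 ] 1.5823
```

Call:
{"api": "servo_tool", "payload": {"motion": [0.04, 0.98, -0.06, 0, 0, 0, 0.4, 0.04, 0.98, -0.06, 0, 0, 0, 0.4, 0.04, 0.98, -0.06, 0, 0, 0, 0.4, 0.04, 0.98, -0.06, 0, 0, 0, 0.4, 0.04, 0.98, -0.06, 0, 0, 0, 0.4]}}

```text
t: 21.02
eef_pos: [0.5747, 0.1478, 0.2113]
tool_rot: [0.0, 0.997, -0.084, -0.0]
contact_force: [0.6, -0.9, 0.2]
gripper_width: 0.595
grasp_force: 0.0
```

Call:
{"api": "servo_tool", "payload": {"motion": [0.04, 0.98, -0.06, 0, 0, 0, 0.4, 0.04, 0.98, -0.06, 0, 0, 0, 0.4, 0.04, 0.98, -0.06, 0, 0, 0, 0.4, 0.04, 0.98, -0.06, 0, 0, 0, 0.4, 0.04, 0.98, -0.06, 0, 0, 0, 0.4]}}

```text
t: 21.65
eef_pos: [0.5625, 0.051, 0.2176]
tool_rot: [0.0, 0.997, -0.083, 0.0]
contact_force: [-0.2, -0.8, 0.4]
gripper_width: 0.598
grasp_force: 0.0
```

Call:
{"api": "servo_tool", "payload": {"motion": [0.04, 0.98, -0.06, 0, 0, 0, 0.4, 0.04, 0.98, -0.06, 0, 0, 0, 0.4, 0.04, 0.98, -0.06, 0, 0, 0, 0.4, 0.04, 0.98, -0.06, 0, 0, 0, 0.4, 0.04, 0.98, -0.06, 0, 0, 0, 0.4]}}

```text
t: 22.28
eef_pos: [0.5501, -0.0464, 0.2236]
tool_rot: [0.0, 0.997, -0.083, 0.0]
contact_force: [0.3, 0.3, -0.5]
gripper_width: 0.605
grasp_force: 0.0
```

Call:
{"api": "servo_tool", "payload": {"motion": [0.04, 0.98, -0.06, 0, 0, 0, 0.4, 0.04, 0.98, -0.06, 0, 0, 0, 0.4, 0.04, 0.98, -0.06, 0, 0, 0, 0.4, 0.04, 0.98, -0.06, 0, 0, 0, 0.4, 0.04, 0.98, -0.06, 0, 0, 0, 0.4]}}

```text
t: 22.9
eef_pos: [0.5377, -0.1436, 0.2296]
tool_rot: [-0.0, 0.997, -0.083, 0.0]
contact_force: [0.2, 0.4, 0.4]
gripper_width: 0.6
grasp_force: 0.0
```

Call:
{"api": "servo_tool", "payload": {"motion": [0.04, 0.98, -0.06, 0, 0, 0, 0.4, 0.04, 0.98, -0.06, 0, 0, 0, 0.4, 0.04, 0.98, -0.06, 0, 0, 0, 0.4, 0.04, 0.98, -0.06, 0, 0, 0, 0.4, 0.04, 0.98, -0.06, 0, 0, 0, 0.4]}}

```text
t: 23.52
eef_pos: [0.5254, -0.2409, 0.2356]
tool_rot: [0.0, 0.997, -0.083, 0.0]
contact_force: [0.9, -0.1, 0.3]
gripper_width: 0.599
grasp_force: 0.0
```

Call:
{"api": "servo_tool", "payload": {"motion": [0, 0, 0, 0, 0, -0.97, 0.4, 0, 0, 0, 0, 0, -0.97, 0.4, 0, 0, 0, 0, 0, -0.97, 0.4, 0, 0, 0, 0, 0, -0.97, 0.4, 0, 0, 0, 0, 0, -0.97, 0.4]}}

```text
t: 24.15
eef_pos: [0.5256, -0.2403, 0.2355]
tool_rot: [0.0, 0.96, 0.279, 0.0]
contact_force: [-0.1, 0.7, -0.2]
gripper_width: 0.6
grasp_force: 0.0
```

Call:
{"api": "servo_tool", "payload": {"motion": [0, 0, 0, 0, 0, -0.97, 0.4, 0, 0, 0, 0, 0, -0.97, 0.4, 0, 0, 0, 0, 0, -0.97, 0.4, 0, 0, 0, 0, 0, -0.97, 0.4, 0, 0, 0, 0, 0, -0.97, 0.4]}}

```text
t: 24.78
eef_pos: [0.5255, -0.2404, 0.2355]
tool_rot: [-0.0, 0.798, 0.602, -0.0]
contact_force: [-0.2, 0.0, 0.1]
gripper_width: 0.6
grasp_force: 0.0
```

Call:
{"api": "servo_tool", "payload": {"motion": [0, 0, 0, 0, 0, -0.97, 0.4, 0, 0, 0, 0, 0, -0.97, 0.4, 0, 0, 0, 0, 0, 0, 0.4, 0, 0, 0, 0, 0, 0, 0.4]}}

```text
t: 25.28
eef_pos: [0.5256, -0.2401, 0.2355]
tool_rot: [-0.0, 0.705, 0.709, -0.0]
contact_force: [0.8, 0.5, 0.0]
gripper_width: 0.602
grasp_force: 0.0
```

```bash
python3 - <<'E'
from plan import *
from fit import *
I={c:bot.read_camera(c)[:,:,::-1].copy() for c in("top","side")}
for c in I: cv2.imwrite(f"pics/{c}2.png",I[c])
MOD["sock"]=[(np.vstack([Z(rect(x,y,28,28),22) for x in(-126,126) for y in(-54,54)]),+1)]
MOD["plate"]=[(np.vstack([Z(seg((-110,-70),(110,-70)),8),Z(seg((110,70),(-110,70)),8),Z(seg((142,-38),(142,38)),8),Z(seg((-142,38),(-142,-38)),8)]),-1)]
for cs in(("top","side"),("top",),("side",)):
    for n,x,z in(("hook",(.4395,.2717,-.167),.008),("bolt",(.5855,.2471,0),.008),("tray",(.513,.259,-.167),0),("sock",(.513,.259,-.167),0),("plate",(.513,.259,-.167),0)):
        a,b=fit(n,I,x,cs,z0=z);print(cs,n,a.round(4),round(b,1))
cv2.imwrite("pics/c3.png",np.hstack([cv2.resize(I["top"][205:340,165:265],None,fx=3.9,fy=3.9,interpolation=3)[:526],cv2.resize(I["side"][280:415,175:275+50],None,fx=2.6,fy=3.9,interpolation=3)[:526]]))
plan([(.5231,-.2569,.22,1.583),(.5231,-.2569,.155,1.583)])
E
```

```text
('top', 'side') hook [ 0.4383  0.2714 -0.1487] 242.6
('top', 'side') bolt [0.5841 0.247  0.0562] 175.3
('top', 'side') tray [ 0.5128  0.2593 -0.1689] 90.2
('top', 'side') sock [ 0.5219  0.2622 -0.1669] 43.3
('top', 'side') plate [ 0.5152  0.259  -0.1682] 86.8
('top',) hook [ 0.4394  0.2707 -0.1633] 108.7
('top',) bolt [0.5846 0.2464 0.0899] 90.8
('top',) tray [ 0.5148  0.259  -0.1686] 39.3
('top',) sock [ 0.5228  0.2612 -0.1685] 17.8
('top',) plate [ 0.5165  0.2583 -0.168 ] 34.5
('side',) hook [ 0.4374  0.272  -0.1519] 140.9
('side',) bolt [0.5833 0.2478 0.0947] 91.1
('side',) tray [ 0.5244  0.2573 -0.1681] 93.1
('side',) sock [ 0.5206  0.2626 -0.1674] 29.5
('side',) plate [ 0.5149  0.2595 -0.1682] 53.8
t 25.38 p [ 0.5257 -0.2398  0.2355] th 1.5775 w 0.6 F [ 1.  -0.9 -0.1]
 turn az -0.04 x 1
 shift [-0.85, -0.14, 0.78] x 1
 shift [-0.0, 0.0, 0.81] x 4
 end [ 0.5231 -0.2568  0.1551] 1.5835
```

View pics/c3.png

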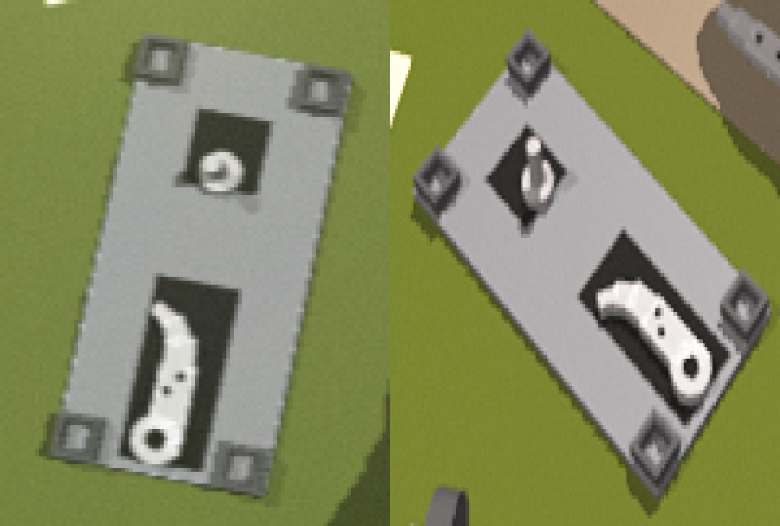

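The bolt (crop 220,172) and hook sit about 12 mm short of the pad centres (229,151) and (180,372). My tray fit had locked on a false optimum, so I'm re-fitting it robustly.

```bash
python3 - <<'E'
from plan import *
from fit import *
print("hand",[w("top",[u],.008).round(4) for u in((223.7,243.7),(211.2,300.4))],w("side",[(227.7,325.1)],.008).round(4))
MOD["sock"]=[(np.vstack([Z(rect(x,y,28,28),22) for x in(-126,126) for y in(-54,54)]),+1)]
MOD["hole"]=[(np.vstack([Z(rect(x,y,18,18),22) for x in(-126,126) for y in(-54,54)]),+1)]
MOD["plate"]=[(np.vstack([Z(seg((-110,-70),(110,-70)),8),Z(seg((110,70),(-110,70)),8),Z(seg((142,-38),(142,38)),8),Z(seg((-142,38),(-142,-38)),8)]),-1)]
MOD["padplate"]=[MOD["tray"][0],MOD["plate"][0]]
for k in(0,2):
  I={c:cv2.imread(f"pics/{c}{k}.png") for c in("top","side")}
  for cs in(("top","side"),("top",),("side",)):
    for n in("tray","sock"):
        best=max((fit(n,I,(x,y,-.168),cs) for x in(.513,.518,.523,.528) for y in(.256,.262)),key=lambda r:r[1]);print(k,cs,n,best[0].round(4),round(best[1],1))
  if k==0:
    for n,x in(("deck",(.523,-.257,.012)),("straight",(.4625,.063,-.07)),("hook",(.5933,-.061,-.03))):
      best=max((fit(n,I,(x[0]+d,x[1]+e,x[2]),("top","side")) for d in(-.01,-.005,0,.005,.01) for e in(-.006,0,.006)),key=lambda r:r[1]);print(n,best[0].round(4),round(best[1],1))
E
```

```text
hand [array([[0.5984, 0.2422]]), array([[0.4524, 0.2676]])] [[0.5958 0.2454]]
0 ('top', 'side') tray [ 0.5256  0.2571 -0.1678] 179.1
0 ('top', 'side') sock [ 0.5219  0.2622 -0.1675] 42.6
0 ('top',) tray [ 0.5262  0.2569 -0.1683] 77.9
0 ('top',) sock [ 0.5219  0.2545 -0.1688] 19.3
0 ('side',) tray [ 0.5251  0.2573 -0.1669] 102.7
0 ('side',) sock [ 0.5206  0.2627 -0.1675] 29.2
deck [ 0.5231 -0.2569  0.0132] 273.9
straight [ 0.4625  0.0629 -0.0713] 140.5
hook [ 0.5933 -0.0609 -0.0289] 137.6
2 ('top', 'side') tray [ 0.525   0.2573 -0.1678] 156.2
2 ('top', 'side') sock [ 0.5219  0.2622 -0.1671] 43.3
2 ('top',) tray [ 0.5259  0.2571 -0.1685] 65.0
2 ('top',) sock [ 0.5219  0.2546 -0.1687] 19.6
2 ('side',) tray [ 0.5244  0.2573 -0.1681] 93.1
2 ('side',) sock [ 0.5206  0.2626 -0.1674] 29.5
```

Call:
{"api": "servo_tool", "payload": {"motion": [0, 0, 0, 0, 0, 0.97, 0.4, 0, 0, 0, 0, 0, 0.97, 0.4, 0, 0, 0, 0, 0, 0.97, 0.4, 0, 0, 0, 0, 0, 0.97, 0.4, 0, 0, 0, 0, 0, 0.97, 0.4]}}

```text
t: 26.0
eef_pos: [0.5257, -0.2395, 0.2355]
tool_rot: [0.0, 0.912, 0.411, 0.0]
contact_force: [0.7, -0.6, 0.6]
gripper_width: 0.601
grasp_force: 0.0
```

Call:
{"api": "servo_tool", "payload": {"motion": [0, 0, 0, 0, 0, 0.97, 0.4, 0, 0, 0, 0, 0, 0.97, 0.4, 0, 0, 0, 0, 0, 0.97, 0.4, 0, 0, 0, 0, 0, 0.97, 0.4, 0, 0, 0, 0, 0, 0.97, 0.4]}}

```text
t: 26.62
eef_pos: [0.5258, -0.2395, 0.2356]
tool_rot: [0.0, 0.998, 0.059, 0.0]
contact_force: [0.1, 0.6, 0.3]
gripper_width: 0.6
grasp_force: 0.0
```

Call:
{"api": "servo_tool", "payload": {"motion": [0, 0, 0, 0, 0, 0.97, 0.4, 0, 0, 0, 0, 0, 0.97, 0.4, -0.04, -0.98, 0, 0, 0, 0, 0.4, -0.04, -0.98, 0, 0, 0, 0, 0.4, -0.04, -0.98, 0, 0, 0, 0, 0.4]}}

```text
t: 27.25
eef_pos: [0.5334, -0.1787, 0.2355]
tool_rot: [-0.0, 0.997, -0.081, 0.0]
contact_force: [-0.1, 0.5, 0.1]
gripper_width: 0.591
grasp_force: 0.0
```

Call:
{"api": "servo_tool", "payload": {"motion": [-0.04, -0.98, 0.06, 0, 0, 0, 0.4, -0.04, -0.98, 0.06, 0, 0, 0, 0.4, -0.04, -0.98, 0.06, 0, 0, 0, 0.4, -0.04, -0.98, 0.06, 0, 0, 0, 0.4, -0.04, -0.98, 0.06, 0, 0, 0, 0.4]}}

```text
t: 27.88
eef_pos: [0.5454, -0.0814, 0.2295]
tool_rot: [-0.0, 0.997, -0.081, 0.0]
contact_force: [0.5, -0.2, -0.4]
gripper_width: 0.599
grasp_force: 0.0
```

Call:
{"api": "servo_tool", "payload": {"motion": [-0.04, -0.98, 0.06, 0, 0, 0, 0.4, -0.04, -0.98, 0.06, 0, 0, 0, 0.4, -0.04, -0.98, 0.06, 0, 0, 0, 0.4, -0.04, -0.98, 0.06, 0, 0, 0, 0.4, -0.04, -0.98, 0.06, 0, 0, 0, 0.4]}}

```text
t: 28.5
eef_pos: [0.5575, 0.0157, 0.2235]
tool_rot: [-0.0, 0.997, -0.082, -0.0]
contact_force: [0.8, 0.6, -0.4]
gripper_width: 0.601
grasp_force: 0.0
```

Call:
{"api": "servo_tool", "payload": {"motion": [-0.04, -0.98, 0.06, 0, 0, 0, 0.4, -0.04, -0.98, 0.06, 0, 0, 0, 0.4, -0.04, -0.98, 0.06, 0, 0, 0, 0.4, -0.04, -0.98, 0.06, 0, 0, 0, 0.4, -0.04, -0.98, 0.06, 0, 0, 0, 0.4]}}

```text
t: 29.12
eef_pos: [0.5702, 0.1119, 0.2174]
tool_rot: [0.0, 0.997, -0.083, -0.0]
contact_force: [-0.8, -0.5, -0.4]
gripper_width: 0.6
grasp_force: 0.0
```

Call:
{"api": "servo_tool", "payload": {"motion": [-0.04, -0.98, 0.06, 0, 0, 0, 0.4, -0.04, -0.98, 0.06, 0, 0, 0, 0.4, -0.04, -0.98, 0.06, 0, 0, 0, 0.4, -0.04, -0.98, 0.06, 0, 0, 0, 0.4, -0.04, -0.98, 0.06, 0, 0, 0, 0.4]}}

```text
t: 29.75
eef_pos: [0.5825, 0.2092, 0.2114]
tool_rot: [0.0, 0.997, -0.083, 0.0]
contact_force: [-0.6, 0.6, -0.7]
gripper_width: 0.599
grasp_force: 0.0
```

Call:
{"api": "servo_tool", "payload": {"motion": [-0.04, -0.98, 0.06, 0, 0, 0, 0.4, -0.04, -0.98, 0.06, 0, 0, 0, 0.4, 0, 0, 1, 0, 0, 0, 0.4, 0, 0, 1, 0, 0, 0, 0.4, 0, 0, 0, 0, 0, 0, 0.4]}}

```text
t: 30.38
eef_pos: [0.5859, 0.2448, 0.166]
tool_rot: [0.002, 0.996, -0.084, -0.002]
contact_force: [-0.3, -1.0, -0.8]
gripper_width: 0.601
grasp_force: 0.0
```

```bash
python3 - <<'E'
from plan import *
plan([(.587,.2468,.0985,-.168)])
E
```

```text
t 30.38 p [0.5859 0.2448 0.166 ] th -0.1681 w 0.601 F [-0.3 -1.  -0.8]
 shift [0.01, -0.03, 0.84] x 4
 end [0.5871 0.2471 0.0988] -0.1681
```

Call:
{"api": "servo_tool", "payload": {"motion": [0.01, -0.03, 0.84, 0, 0, 0, 0.4, 0.01, -0.03, 0.84, 0, 0, 0, 0.4, 0.01, 0, 0.84, 0, 0, 0, 0.4, 0, 0, 0.5, 0, 0, 0, 0.4, 0, 0, 0, 0, 0, 0, 0.4]}}

```text
t: 31.0
eef_pos: [0.5876, 0.2477, 0.1076]
tool_rot: [0.0, 0.997, -0.083, -0.001]
contact_force: [-0.6, 0.3, 0.6]
gripper_width: 0.596
grasp_force: 0.0
```

Call:
{"api": "servo_tool", "payload": {"motion": [0, 0, 0, 0, 0, 0, 0.4]}}

```text
t: 31.12
eef_pos: [0.5884, 0.2481, 0.1091]
tool_rot: [-0.0, 0.997, -0.083, 0.0]
contact_force: [0.2, -0.4, 1.2]
gripper_width: 0.601
grasp_force: 0.0
```

Call:
{"api": "servo_tool", "payload": {"motion": [-0.05, 0.03, 0.4, 0, 0, 0, 0.4, 0, 0, 0.05, 0, 0, 0, 0.55, 0, 0, 0, 0, 0, 0, 0.7, 0, 0, 0, 0, 0, 0, 0.85, 0, 0, 0, 0, 0, 0, 1]}}

```text
t: 31.75
eef_pos: [0.5871, 0.2475, 0.0999]
tool_rot: [-0.0, 0.997, -0.083, 0.0]
contact_force: [-0.4, 0.1, 0.7]
gripper_width: 0.125
grasp_force: 38.9
```

Call:
{"api": "servo_tool", "payload": {"motion": [0, 0, 0, 0, 0, 0, 1, 0, 0, 0, 0, 0, 0, 1, 0, 0, 0, 0, 0, 0, 1]}}

```text
t: 32.12
eef_pos: [0.5871, 0.2475, 0.0999]
tool_rot: [-0.0, 0.997, -0.083, 0.0]
contact_force: [0.4, -0.7, 1.7]
gripper_width: 0.121
grasp_force: 38.9
```

Lift 6 mm, move 14.5 mm along tool x, lower gently.

Call:
{"api": "servo_tool", "payload": {"motion": [0, 0, -0.3, 0, 0, 0, 1, 0, 0, 0, 0, 0, 0, 1, 0.72, 0, 0, 0, 0, 0, 1, 0, 0, 0, 0, 0, 0, 1, 0, 0, 0, 0, 0, 0, 1]}}

```text
t: 32.75
eef_pos: [0.6013, 0.2449, 0.1054]
tool_rot: [0.0, 0.997, -0.084, -0.0]
contact_force: [-0.4, -0.3, 0.3]
gripper_width: 0.123
grasp_force: 38.9
```

Call:
{"api": "servo_tool", "payload": {"motion": [0, 0, 0.2, 0, 0, 0, 1, 0, 0, 0.05, 0, 0, 0, 1, 0, 0, 0, 0, 0, 0, 1]}}

```text
t: 33.12
eef_pos: [0.6009, 0.2452, 0.1005]
tool_rot: [0.0, 0.997, -0.083, -0.0]
contact_force: [-0.3, -0.2, -1.1]
gripper_width: 0.124
grasp_force: 38.9
```

Call:
{"api": "servo_tool", "payload": {"motion": [0, 0, 0.04, 0, 0, 0, 1, 0, 0, 0, 0, 0, 0, 1]}}

```text
t: 33.38
eef_pos: [0.6012, 0.2452, 0.0999]
tool_rot: [-0.0, 0.997, -0.083, 0.0]
contact_force: [-0.0, -0.3, -1.0]
gripper_width: 0.125
grasp_force: 38.9
```

Call:
{"api": "servo_tool", "payload": {"motion": [0, 0, 0.03, 0, 0, 0, 1, 0, 0, 0, 0, 0, 0, 1]}}

```text
t: 33.62
eef_pos: [0.6013, 0.2451, 0.0998]
tool_rot: [-0.0, 0.997, -0.083, 0.0]
contact_force: [-1.9, -0.8, 4.7]
gripper_width: 0.124
grasp_force: 39.4
```

Contact. Release, rise, then over to the hook.

Call:
{"api": "servo_tool", "payload": {"motion": [0, 0, -0.02, 0, 0, 0, 1, 0, 0, 0, 0, 0, 0, 0.8, 0, 0, 0, 0, 0, 0, 0.6, 0, 0, 0, 0, 0, 0, 0.4, 0, 0, -0.5, 0, 0, 0, 0.4]}}

```text
t: 34.25
eef_pos: [0.6006, 0.2449, 0.1092]
tool_rot: [0.0, 0.997, -0.083, -0.001]
contact_force: [-0.1, -0.4, 0.2]
gripper_width: 0.602
grasp_force: 0.0
```

Call:
{"api": "servo_tool", "payload": {"motion": [0, 0, -1, 0, 0, 0, 0.4, 0, 0, -1, 0, 0, 0, 0.4, 0, 0, -1, 0, 0, 0, 0.4, 0, 0, 0, 0, 0, 0, 0.4]}}

```text
t: 34.75
eef_pos: [0.6024, 0.2457, 0.1725]
tool_rot: [-0.001, 0.997, -0.083, 0.002]
contact_force: [1.0, -0.8, -0.1]
gripper_width: 0.604
grasp_force: 0.0
```

```bash
python3 - <<'E'
from plan import *
plan([(.4425,.2712,.15,-.168),(.4425,.2712,.0855,-.168)])
E
```

```text
t 34.75 p [0.6024 0.2457 0.1725] th -0.1669 w 0.604 F [ 1.  -0.8 -0.1]
 shift [-0.9, 0.01, 0.12] x 9
 shift [0.0, -0.01, 0.82] x 4
 end [0.4425 0.2716 0.0853] -0.1669
```

Call:
{"api": "servo_tool", "payload": {"motion": [-0.9, 0.01, 0.1, 0, 0, 0, 0.4, -0.9, 0.01, 0.1, 0, 0, 0, 0.4, -0.9, 0.01, 0.1, 0, 0, 0, 0.4, -0.9, 0.01, 0.1, 0, 0, 0, 0.4, -0.9, 0.01, 0.1, 0, 0, 0, 0.4]}}

```text
t: 35.38
eef_pos: [0.5112, 0.2591, 0.1594]
tool_rot: [0.0, 0.997, -0.083, -0.0]
contact_force: [-0.6, -0.5, 0.0]
gripper_width: 0.601
grasp_force: 0.0
```

Call:
{"api": "servo_tool", "payload": {"motion": [-0.9, 0.01, 0.1, 0, 0, 0, 0.4, -0.9, 0.01, 0.1, 0, 0, 0, 0.4, -0.9, 0.01, 0.1, 0, 0, 0, 0.4, -0.9, 0.01, 0.1, 0, 0, 0, 0.4, 0, 0, 0.8, 0, 0, 0, 0.4]}}

```text
t: 36.0
eef_pos: [0.4402, 0.2711, 0.1359]
tool_rot: [-0.001, 0.997, -0.082, 0.001]
contact_force: [-0.2, -0.7, -1.9]
gripper_width: 0.597
grasp_force: 0.0
```

Call:
{"api": "servo_tool", "payload": {"motion": [0, 0, 0.8, 0, 0, 0, 0.4, 0, 0, 0.5, 0, 0, 0, 0.4, 0, 0, 0, 0, 0, 0, 0.4, 0, 0, 0, 0, 0, 0, 0.4]}}

```text
t: 36.5
eef_pos: [0.4415, 0.2702, 0.1097]
tool_rot: [-0.0, 0.997, -0.083, 0.0]
contact_force: [-0.5, -0.3, -0.2]
gripper_width: 0.602
grasp_force: 0.0
```

```bash
python3 - <<'E'
from plan import *
plan([(.4425,.2712,.0855,-.168)])
E
```

```text
t 36.5 p [0.4415 0.2702 0.1097] th -0.1672 w 0.602 F [-0.5 -0.3 -0.2]
 shift [0.02, -0.03, 0.61] x 2
 end [0.4425 0.2713 0.0853] -0.1672
```

Call:
{"api": "servo_tool", "payload": {"motion": [0.02, -0.03, 0.6, 0, 0, 0, 0.4, 0.02, -0.03, 0.6, 0, 0, 0, 0.5, 0, 0, 0, 0, 0, 0, 0.6, 0, 0, 0, 0, 0, 0, 0.75, 0, 0, 0, 0, 0, 0, 0.9], "grip_force": 60}}

```text
t: 37.12
eef_pos: [0.4421, 0.2713, 0.0858]
tool_rot: [-0.0, 0.997, -0.083, 0.0]
contact_force: [0.5, 0.9, -1.5]
gripper_width: 0.258
grasp_force: 59.1
```

Call:
{"api": "servo_tool", "payload": {"motion": [0, 0, 0, 0, 0, 0, 0.9, 0, 0, -0.25, 0, 0, 0, 0.9, 0, 0, 0, 0, 0, 0, 0.9]}}

```text
t: 37.5
eef_pos: [0.4424, 0.2715, 0.0912]
tool_rot: [-0.0, 0.997, -0.083, 0.0]
contact_force: [0.7, 0.7, -1.5]
gripper_width: 0.255
grasp_force: 59.2
```

Call:
{"api": "servo_tool", "payload": {"motion": [0.71, -0.03, 0, 0, 0, 0, 0.9, 0, 0, 0, 0, 0, 0, 0.9, 0, 0, 0.17, 0, 0, 0, 0.9, 0, 0, 0, 0, 0, 0, 0.9]}}

```text
t: 38.0
eef_pos: [0.4558, 0.2694, 0.0868]
tool_rot: [0.0, 0.997, -0.083, -0.0]
contact_force: [-0.5, -0.1, -1.2]
gripper_width: 0.259
grasp_force: 59.2
```

Call:
{"api": "servo_tool", "payload": {"motion": [0.02, 0, 0.05, 0, 0, 0, 0.9, 0, 0, 0, 0, 0, 0, 0.9]}}

```text
t: 38.25
eef_pos: [0.4565, 0.2695, 0.0862]
tool_rot: [0.0, 0.997, -0.083, -0.0]
contact_force: [-0.0, 0.3, -1.0]
gripper_width: 0.253
grasp_force: 59.2
```

Call:
{"api": "servo_tool", "payload": {"motion": [0, 0, 0.04, 0, 0, 0, 0.9, 0, 0, 0, 0, 0, 0, 0.9]}}

```text
t: 38.5
eef_pos: [0.4566, 0.2695, 0.0856]
tool_rot: [-0.0, 0.997, -0.083, 0.0]
contact_force: [-0.7, 0.1, -0.5]
gripper_width: 0.253
grasp_force: 59.3
```

Close to the surface; release, lift, and go back toward the deck while looking.

Call:
{"api": "servo_tool", "payload": {"motion": [0, 0, 0.02, 0, 0, 0, 0.9, 0, 0, 0, 0, 0, 0, 0.65, 0, 0, 0, 0, 0, 0, 0.4, 0, 0, -0.5, 0, 0, 0, 0.4, 0, 0, -1, 0, 0, 0, 0.4]}}

```text
t: 39.12
eef_pos: [0.4563, 0.2692, 0.1153]
tool_rot: [0.0, 0.997, -0.083, -0.001]
contact_force: [0.1, 0.3, 0.6]
gripper_width: 0.6
grasp_force: 0.0
```

Call:
{"api": "servo_tool", "payload": {"motion": [0, 0, -1, 0, 0, 0, 0.4, 0, 0, -1, 0, 0, 0, 0.4, 0.25, 0.98, -0.8, 0, 0, 0, 0.4, 0.25, 0.98, -0.8, 0, 0, 0, 0.4, 0.25, 0.98, -0.8, 0, 0, 0, 0.4]}}

```text
t: 39.75
eef_pos: [0.4617, 0.2084, 0.2043]
tool_rot: [-0.0, 0.997, -0.083, 0.0]
contact_force: [-0.2, -0.2, 0.6]
gripper_width: 0.602
grasp_force: 0.0
```

Call:
{"api": "servo_tool", "payload": {"motion": [0.25, 0.98, -0.5, 0, 0, 0, 0.4, 0.25, 0.98, -0.5, 0, 0, 0, 0.4, 0.25, 0.98, 0, 0, 0, 0, 0.4, 0.25, 0.98, 0, 0, 0, 0, 0.4, 0.25, 0.98, 0, 0, 0, 0, 0.4]}}

```text
t: 40.38
eef_pos: [0.4701, 0.1075, 0.2238]
tool_rot: [-0.0, 0.997, -0.083, 0.0]
contact_force: [-0.3, 0.6, -0.1]
gripper_width: 0.599
grasp_force: 0.0
```

Call:
{"api": "servo_tool", "payload": {"motion": [0.25, 0.98, 0, 0, 0, 0, 0.4, 0.25, 0.98, 0, 0, 0, 0, 0.4, 0.25, 0.98, 0, 0, 0, 0, 0.4, 0.25, 0.98, 0, 0, 0, 0, 0.4, 0.25, 0.98, 0, 0, 0, 0, 0.4]}}

```text
t: 41.0
eef_pos: [0.4784, 0.0067, 0.2238]
tool_rot: [-0.0, 0.997, -0.083, 0.0]
contact_force: [0.1, 0.3, 0.7]
gripper_width: 0.598
grasp_force: 0.0
```

Call:
{"api": "servo_tool", "payload": {"motion": [0.25, 0.98, 0, 0, 0, 0, 0.4, 0.25, 0.98, 0, 0, 0, 0, 0.4, 0.25, 0.98, 0, 0, 0, 0, 0.4, 0.25, 0.98, 0, 0, 0, 0, 0.4, 0.25, 0.98, 0, 0, 0, 0, 0.4]}}

```text
t: 41.62
eef_pos: [0.4868, -0.0941, 0.2238]
tool_rot: [-0.0, 0.997, -0.083, 0.0]
contact_force: [0.6, -0.0, -0.7]
gripper_width: 0.601
grasp_force: 0.0
```

Call:
{"api": "servo_tool", "payload": {"motion": [0.25, 0.98, 0, 0, 0, 0, 0.4, 0.25, 0.98, 0, 0, 0, 0, 0.4, 0.25, 0.98, 0, 0, 0, 0, 0.4, 0.25, 0.98, 0, 0, 0, 0, 0.4, 0.25, 0.98, 0, 0, 0, 0, 0.4]}}

```text
t: 42.25
eef_pos: [0.4952, -0.1948, 0.2238]
tool_rot: [-0.0, 0.997, -0.083, 0.0]
contact_force: [-0.3, 0.4, -0.5]
gripper_width: 0.6
grasp_force: 0.0
```

Call:
{"api": "servo_tool", "payload": {"motion": [0, 0, 0, 0, 0, -0.97, 0.4, 0, 0, 0, 0, 0, -0.97, 0.4, 0, 0, 0, 0, 0, -0.97, 0.4, 0, 0, 0, 0, 0, -0.97, 0.4, 0, 0, 0, 0, 0, -0.97, 0.4]}}

```text
t: 42.88
eef_pos: [0.4952, -0.1942, 0.2238]
tool_rot: [0.0, 0.96, 0.279, 0.0]
contact_force: [1.0, 1.0, -0.7]
gripper_width: 0.603
grasp_force: 0.0
```

Call:
{"api": "servo_tool", "payload": {"motion": [0, 0, 0, 0, 0, -0.97, 0.4, 0, 0, 0, 0, 0, -0.97, 0.4, 0, 0, 0, 0, 0, -0.97, 0.4, 0, 0, 0, 0, 0, -0.97, 0.4, 0, 0, 0, 0, 0, -0.97, 0.4]}}

```text
t: 43.5
eef_pos: [0.4952, -0.1942, 0.2238]
tool_rot: [0.0, 0.798, 0.602, 0.0]
contact_force: [-0.4, 0.1, 0.5]
gripper_width: 0.6
grasp_force: 0.0
```

Call:
{"api": "servo_tool", "payload": {"motion": [0, 0, 0, 0, 0, -0.97, 0.4, 0, 0, 0, 0, 0, -0.97, 0.4, 0, 0, 0, 0, 0, 0, 0.4, 0, 0, 0, 0, 0, 0, 0.4]}}

```text
t: 44.0
eef_pos: [0.4952, -0.1943, 0.2234]
tool_rot: [0.0, 0.705, 0.709, 0.0]
contact_force: [-0.2, -0.5, 0.1]
gripper_width: 0.601
grasp_force: 0.0
```

```bash
python3 - <<'E'
from plan import *
from fit import *
I={c:bot.read_camera(c)[:,:,::-1].copy() for c in("top","side")}
for c in I: cv2.imwrite(f"pics/{c}3.png",I[c])
for cs in(("top","side"),("top",),("side",)):
    for n,x,z in(("hook",(.4524,.2696,-.167),.008),("bolt",(.5984,.2448,0),.008),("tray",(.525,.257,-.168),0)):
        a,b=fit(n,I,x,cs,z0=z);print(cs,n,a.round(4),round(b,1))
cv2.imwrite("pics/c4.png",np.hstack([cv2.resize(I["top"][205:340,165:265],None,fx=3.9,fy=3.9,interpolation=3)[:526],cv2.resize(I["side"][280:415,175:275+50],None,fx=2.6,fy=3.9,interpolation=3)[:526]]))
plan([(.5231,-.2569,.22,1.583),(.5231,-.2569,.155,1.583)])
E
```

```text
('top', 'side') hook [ 0.4526  0.2698 -0.159 ] 261.6
('top', 'side') bolt [0.5977 0.2449 0.0131] 193.3
('top', 'side') tray [ 0.5257  0.2571 -0.1689] 168.7
('top',) hook [ 0.4532  0.2691 -0.1625] 122.1
('top',) bolt [0.5982 0.2444 0.0639] 104.0
('top',) tray [ 0.5263  0.257  -0.1688] 74.3
('side',) hook [ 0.4519  0.2703 -0.1611] 144.9
('side',) bolt [ 0.5968  0.2459 -0.0055] 94.9
('side',) tray [ 0.5252  0.2573 -0.1669] 95.9
t 44.1 p [ 0.4952 -0.1942  0.2233] th 1.5775 w 0.597 F [-0.3 -0.2  0.5]
 turn az -0.04 x 1
 shift [-0.79, 0.34, 0.04] x 4
 shift [0.0, -0.0, 0.81] x 4
 end [ 0.5232 -0.257   0.1553] 1.5835
```

View pics/c4.png

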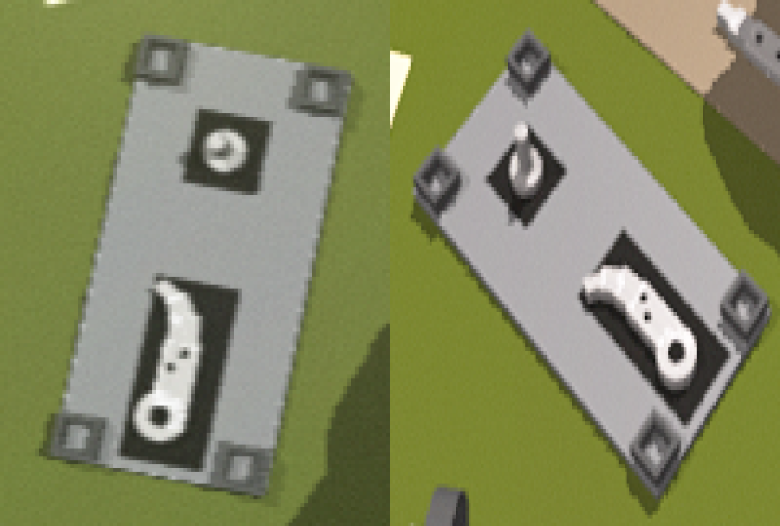

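Both now sit mid-pad (bolt at crop 225,150, hook over 180,370). Now the deck.

Call:
{"api": "servo_tool", "payload": {"motion": [-0.79, 0.34, 0.04, 0, 0, -0.04, 0.4, -0.79, 0.34, 0.04, 0, 0, 0, 0.4, -0.79, 0.34, 0.04, 0, 0, 0, 0.4, -0.79, 0.34, 0.04, 0, 0, 0, 0.4, 0, 0, 0.8, 0, 0, 0, 0.4]}}

```text
t: 44.72
eef_pos: [0.5242, -0.2592, 0.2041]
tool_rot: [0.001, 0.703, 0.711, 0.0]
contact_force: [0.5, 0.4, -0.1]
gripper_width: 0.601
grasp_force: 0.0
```

Call:
{"api": "servo_tool", "payload": {"motion": [0, 0, 0, 0, 0, 0, 0.4, 0, 0, 0, 0, 0, 0, 0.4]}}

```text
t: 44.98
eef_pos: [0.523, -0.2561, 0.2035]
tool_rot: [-0.001, 0.702, 0.713, -0.0]
contact_force: [0.2, 0.9, 0.5]
gripper_width: 0.602
grasp_force: 0.0
```

```bash
python3 - <<'E'
from plan import *
plan([(.5231,-.2569,.155,1.583)])
E
```

```text
t 44.98 p [ 0.523  -0.2561  0.2035] th 1.5864 w 0.602 F [0.2 0.9 0.5]
 turn az 0.02 x 1
 shift [-0.01, 0.0, 0.81] x 3
 end [ 0.523  -0.2567  0.1549] 1.5834
```

Call:
{"api": "servo_tool", "payload": {"motion": [-0.01, 0, 0.81, 0, 0, 0.02, 0.4, -0.01, 0, 0.81, 0, 0, 0, 0.4, -0.01, 0, 0.81, 0, 0, 0, 0.5, 0, 0, 0, 0, 0, 0, 0.6, 0, 0, 0, 0, 0, 0, 0.7], "grip_force": 90}}

```text
t: 45.6
eef_pos: [0.5234, -0.2576, 0.1553]
tool_rot: [0.0, 0.703, 0.711, 0.0]
contact_force: [-0.1, 0.8, 0.1]
gripper_width: 0.298
grasp_force: 0.0
```

Call:
{"api": "servo_tool", "payload": {"motion": [0, 0, 0, 0, 0, 0, 0.8, 0, 0, 0, 0, 0, 0, 0.9, 0, 0, 0, 0, 0, 0, 1, 0, 0, 0, 0, 0, 0, 1, 0, 0, 0, 0, 0, 0, 1]}}

```text
t: 46.22
eef_pos: [0.5238, -0.2578, 0.1562]
tool_rot: [0.001, 0.703, 0.711, 0.0]
contact_force: [-0.7, -0.8, 5.8]
gripper_width: 0.154
grasp_force: 88.6
```

```bash
python3 - <<'E'
from plan import *
from fit import *
I={c:bot.read_camera(c)[:,:,::-1].copy() for c in("top","side")}
for cs in(("top","side"),("top",),("side",)):
    a,b=fit("deck",I,(.5231,-.2569,.013),cs);print(cs,a.round(4),round(b,1))
plan([])
E
```

```text
('top', 'side') [ 0.5228 -0.2568  0.0129] 208.6
('top',) [ 0.523  -0.2569  0.0123] 97.8
('side',) [ 0.5224 -0.2567  0.0147] 111.6
t 46.33 p [ 0.5238 -0.2578  0.1562] th 1.5823 w 0.148 F [-0.4 -0.4  5.5]
 end [ 0.5238 -0.2578  0.1562] 1.5823
```

Call:
{"api": "servo_tool", "payload": {"motion": [0, 0, -0.4, 0, 0, 0, 1, 0, 0, -0.8, 0, 0, 0, 1, 0, 0, -1, 0, 0, 0, 1, 0, 0, -1, 0, 0, 0, 1, 0, 0, -1, 0, 0, 0, 1]}}

```text
t: 46.95
eef_pos: [0.5229, -0.2575, 0.2405]
tool_rot: [-0.0, 0.703, 0.711, -0.0]
contact_force: [-0.6, -0.4, -4.6]
gripper_width: 0.149
grasp_force: 87.7
```

Call:
{"api": "servo_tool", "payload": {"motion": [0, 0, 0, 0, 0, 0.6, 1, 0, 0, 0, 0, 0, 0.6, 1, 0, 0, 0, 0, 0, 0, 1, 0, 0, 0, 0, 0, 0, 1]}}

```text
t: 47.45
eef_pos: [0.5231, -0.2575, 0.2395]
tool_rot: [-0.0, 0.764, 0.646, -0.0]
contact_force: [-0.5, 0.2, -4.6]
gripper_width: 0.147
grasp_force: 87.9
```

```bash
python3 - <<'E'
from plan import *
plan([(.5267,.2561,.24,1.4014)])
E
```

```text
t 47.45 p [ 0.5231 -0.2575  0.2395] th 1.4041 w 0.147 F [-0.5  0.2 -4.6]
 shift [0.98, -0.16, -0.0] x 26
 end [0.5256 0.2588 0.2395] 1.4041
```

Call:
{"api": "servo_tool", "payload": {"motion": [0.5, -0.08, 0, 0, 0, 0.02, 1, 0.98, -0.16, 0, 0, 0, 0, 1, 0.98, -0.16, 0, 0, 0, 0, 1, 0.98, -0.16, 0, 0, 0, 0, 1, 0.98, -0.16, 0, 0, 0, 0, 1]}}

```text
t: 48.08
eef_pos: [0.5241, -0.1662, 0.2394]
tool_rot: [0.0, 0.765, 0.644, 0.0]
contact_force: [-0.2, 0.0, -4.9]
gripper_width: 0.148
grasp_force: 87.9
```

Call:
{"api": "servo_tool", "payload": {"motion": [0.98, -0.16, 0, 0, 0, 0, 1, 0.98, -0.16, 0, 0, 0, 0, 1, 0.98, -0.16, 0, 0, 0, 0, 1, 0.98, -0.16, 0, 0, 0, 0, 1, 0.98, -0.16, 0, 0, 0, 0, 1]}}

```text
t: 48.7
eef_pos: [0.5249, -0.0672, 0.2394]
tool_rot: [0.0, 0.765, 0.644, 0.0]
contact_force: [-0.2, 0.3, -4.4]
gripper_width: 0.146
grasp_force: 87.9
```

Call:
{"api": "servo_tool", "payload": {"motion": [0.98, -0.16, 0, 0, 0, 0, 1, 0.98, -0.16, 0, 0, 0, 0, 1, 0.98, -0.16, 0, 0, 0, 0, 1, 0.98, -0.16, 0, 0, 0, 0, 1, 0.98, -0.16, 0, 0, 0, 0, 1]}}

```text
t: 49.32
eef_pos: [0.5257, 0.032, 0.2394]
tool_rot: [0.0, 0.765, 0.644, 0.0]
contact_force: [-0.4, -0.0, -4.1]
gripper_width: 0.147
grasp_force: 87.9
```

Call:
{"api": "servo_tool", "payload": {"motion": [0.98, -0.16, 0, 0, 0, 0, 1, 0.98, -0.16, 0, 0, 0, 0, 1, 0.98, -0.16, 0, 0, 0, 0, 1, 0.98, -0.16, 0, 0, 0, 0, 1, 0.98, -0.16, 0, 0, 0, 0, 1]}}

```text
t: 49.95
eef_pos: [0.5265, 0.1313, 0.2394]
tool_rot: [0.0, 0.765, 0.644, 0.0]
contact_force: [1.0, 0.1, -4.4]
gripper_width: 0.15
grasp_force: 87.9
```

Call:
{"api": "servo_tool", "payload": {"motion": [0.98, -0.16, 0, 0, 0, 0, 1, 0.98, -0.16, 0, 0, 0, 0, 1, 0.98, -0.16, 0, 0, 0, 0, 1, 0.98, -0.16, 0, 0, 0, 0, 1, 0.8, -0.13, 0, 0, 0, 0, 1]}}

```text
t: 50.58
eef_pos: [0.5278, 0.227, 0.2393]
tool_rot: [-0.0, 0.765, 0.644, 0.0]
contact_force: [-0.3, 0.1, -4.0]
gripper_width: 0.152
grasp_force: 87.9
```

Call:
{"api": "servo_tool", "payload": {"motion": [0.4, -0.07, 0, 0, 0, 0, 1, 0, 0, 0, 0, 0, 0, 1, 0, 0, 0, 0, 0, 0, 1, 0, 0, 0, 0, 0, 0, 1]}}

```text
t: 51.08
eef_pos: [0.5281, 0.2327, 0.2393]
tool_rot: [0.0, 0.765, 0.643, -0.0]
contact_force: [0.3, -0.4, -3.9]
gripper_width: 0.147
grasp_force: 87.9
```

```bash
python3 - <<'E'
from plan import *
from fit import *
o,p,th=pose()
I={c:bot.read_camera(c)[:,:,::-1].copy() for c in("top","side")}
z=p[2]-.1562
for cs in(("top","side"),("top",),("side",)):
    a,b=fit("deck",I,(p[0]-.001,p[1],th-1.5708),cs,z0=z);print(cs,a.round(4),round(b,1))
plan([(.5267,.2561,.24,1.4014)])
E
```

```text
('top', 'side') [ 0.5269  0.2336 -0.1729] 166.3
('top',) [ 0.5273  0.2334 -0.1738] 51.3
('side',) [ 0.5267  0.2337 -0.1728] 115.7
t 51.17 p [0.5281 0.233  0.2393] th 1.3984 w 0.147 F [ 0.1 -0.  -5.5]
 turn az -0.02 x 1
 shift [0.56, -0.13, -0.02] x 2
 end [0.5267 0.2559 0.2401] 1.4014
```

Call:
{"api": "servo_tool", "payload": {"motion": [0.57, -0.13, 0, 0, 0, -0.03, 1, 0.57, -0.13, 0.5, 0, 0, 0, 1, 0, 0, 0.8, 0, 0, 0, 1, 0, 0, 0.4, 0, 0, 0, 1, 0, 0, 0, 0, 0, 0, 1]}}

```text
t: 51.8
eef_pos: [0.5261, 0.2561, 0.2039]
tool_rot: [-0.0, 0.764, 0.645, -0.001]
contact_force: [0.2, 0.4, -4.8]
gripper_width: 0.152
grasp_force: 87.7
```

Call:
{"api": "servo_tool", "payload": {"motion": [0, 0, 0, 0, 0, 0, 1, 0, 0, 0, 0, 0, 0, 1]}}

```text
t: 52.05
eef_pos: [0.527, 0.2569, 0.2058]
tool_rot: [0.0, 0.764, 0.646, 0.0]
contact_force: [-0.3, -0.7, -4.7]
gripper_width: 0.149
grasp_force: 87.7
```

```bash
python3 - <<'E'
from plan import *
from fit import *
o,p,th=pose()
I={c:bot.read_camera(c)[:,:,::-1].copy() for c in("top","side")}
z=p[2]-.1562
for cs in(("top","side"),("top",),("side",)):
    a,b=fit("deck",I,(p[0]-.001,p[1],th-1.5708),cs,z0=z);print(cs,a.round(4),round(b,1))
plan([(.5268,.2563,.19,1.4025)])
E
```

```text
('top', 'side') [ 0.5257  0.258  -0.1683] 168.7
('top',) [ 0.5262  0.258  -0.1676] 46.5
('side',) [ 0.5255  0.258  -0.1684] 122.8
t 52.15 p [0.5269 0.2569 0.2057] th 1.4035 w 0.15 F [-0.6  0.3 -4.7]
 shift [-0.03, 0.0, 0.79] x 1
 end [0.5268 0.2563 0.1899] 1.4035
```

Call:
{"api": "servo_tool", "payload": {"motion": [-0.045, 0, 0.5, 0, 0, 0, 1, 0, 0, 0.6, 0, 0, 0, 1, 0, 0, 0, 0, 0, 0, 1, 0, 0, 0, 0, 0, 0, 1]}}

```text
t: 52.65
eef_pos: [0.5264, 0.2561, 0.1831]
tool_rot: [-0.0, 0.764, 0.646, -0.0]
contact_force: [0.1, 0.3, -5.0]
gripper_width: 0.148
grasp_force: 87.8
```

Call:
{"api": "servo_tool", "payload": {"motion": [0, 0, 0.2, 0, 0, 0, 1, 0, 0, 0.15, 0, 0, 0, 1, 0, 0, 0, 0, 0, 0, 1]}}

```text
t: 53.02
eef_pos: [0.5263, 0.2559, 0.176]
tool_rot: [-0.0, 0.764, 0.646, -0.0]
contact_force: [0.2, 0.4, -4.7]
gripper_width: 0.153
grasp_force: 88.0
```

Call:
{"api": "servo_tool", "payload": {"motion": [0, 0, 0.15, 0, 0, 0, 1, 0, 0, 0.1, 0, 0, 0, 1, 0, 0, 0, 0, 0, 0, 1]}}

```text
t: 53.4
eef_pos: [0.5264, 0.256, 0.1711]
tool_rot: [-0.0, 0.764, 0.646, -0.0]
contact_force: [-0.8, 0.4, -4.4]
gripper_width: 0.148
grasp_force: 88.0
```

Call:
{"api": "servo_tool", "payload": {"motion": [0, 0, 0.12, 0, 0, 0, 1, 0, 0, 0.08, 0, 0, 0, 1, 0, 0, 0, 0, 0, 0, 1]}}

```text
t: 53.78
eef_pos: [0.5264, 0.256, 0.1671]
tool_rot: [-0.0, 0.764, 0.646, -0.0]
contact_force: [-0.1, -0.2, -4.1]
gripper_width: 0.152
grasp_force: 88.0
```

Legs are sliding in freely; last millimetres.

Call:
{"api": "servo_tool", "payload": {"motion": [0, 0, 0.08, 0, 0, 0, 1, 0, 0, 0.05, 0, 0, 0, 1, 0, 0, 0, 0, 0, 0, 1]}}

```text
t: 54.15
eef_pos: [0.5264, 0.256, 0.1646]
tool_rot: [-0.0, 0.764, 0.646, -0.0]
contact_force: [0.0, 0.7, -4.2]
gripper_width: 0.146
grasp_force: 88.0
```

Call:
{"api": "servo_tool", "payload": {"motion": [0, 0, 0.04, 0, 0, 0, 1, 0, 0, 0, 0, 0, 0, 1]}}

```text
t: 54.4
eef_pos: [0.5265, 0.2561, 0.1642]
tool_rot: [0.0, 0.764, 0.646, 0.0]
contact_force: [-0.9, -0.4, -0.5]
gripper_width: 0.15
grasp_force: 88.6
```

Call:
{"api": "servo_tool", "payload": {"motion": [0, 0, 0.04, 0, 0, 0, 1, 0, 0, 0, 0, 0, 0, 1]}}

```text
t: 54.65
eef_pos: [0.5265, 0.2561, 0.1642]
tool_rot: [0.0, 0.764, 0.646, 0.0]
contact_force: [-4.1, -2.1, 7.2]
gripper_width: 0.152
grasp_force: 89.7
```

Call:
{"api": "servo_tool", "payload": {"motion": [0, 0, -0.04, 0, 0, 0, 0.9, 0, 0, 0, 0, 0, 0, 0.7, 0, 0, 0, 0, 0, 0, 0.5, 0, 0, 0, 0, 0, 0, 0.4, 0, 0, -1, 0, 0, 0, 0.4]}}

```text
t: 55.28
eef_pos: [0.5257, 0.2556, 0.1833]
tool_rot: [-0.0, 0.764, 0.646, -0.002]
contact_force: [-0.1, -0.2, -0.2]
gripper_width: 0.596
grasp_force: 0.0
```

Call:
{"api": "servo_tool", "payload": {"motion": [0, 0, -1, 0, 0, 0, 0.4, 0, 0, -1, 0, 0, 0, 0.4, 0, 0, -1, 0, 0, 0, 0.4, -1, 0, 0, 0, 0, 0, 0.4, -1, 0, 0, 0, 0, 0, 0.4]}}

```text
t: 55.9
eef_pos: [0.5194, 0.2145, 0.2437]
tool_rot: [0.0, 0.764, 0.645, -0.0]
contact_force: [-0.2, -1.0, 0.1]
gripper_width: 0.603
grasp_force: 0.0
```

Call:
{"api": "servo_tool", "payload": {"motion": [-1, 0, 0, 0, 0, 0.97, 0.4, 0, 0, 0, 0, 0, 0.97, 0.4, 0, 0, 0, 0, 0, 0.97, 0.4, 0, 0, 0, 0, 0, 0.97, 0.4, 0, 0, 0, 0, 0, 0.97, 0.4]}}

```text
t: 56.52
eef_pos: [0.5158, 0.1946, 0.2429]
tool_rot: [0.0, 0.944, 0.329, -0.001]
contact_force: [-0.4, -0.3, -0.3]
gripper_width: 0.602
grasp_force: 0.0
```

Call:
{"api": "servo_tool", "payload": {"motion": [0, 0, 0, 0, 0, 0.97, 0.4, 0, 0, 0, 0, 0, 0.97, 0.4, 0, 0, 0, 0, 0, 0.97, 0.4, 0, 0, 0, 0, 0, 0.97, 0.4, 0, 0, 0, 0, 0, 0.97, 0.4]}}

```text
t: 57.15
eef_pos: [0.5158, 0.1946, 0.2429]
tool_rot: [0.001, 1.0, -0.029, -0.001]
contact_force: [0.3, 0.1, -0.9]
gripper_width: 0.601
grasp_force: 0.0
```

Call:
{"api": "servo_tool", "payload": {"motion": [0, 0, 0, 0, 0, 0, 0.4, 0, 0, 0, 0, 0, 0, 0.4]}}

```text
t: 57.4
eef_pos: [0.5162, 0.1959, 0.2435]
tool_rot: [0.0, 1.0, -0.025, -0.0]
contact_force: [-0.9, 0.3, 0.6]
gripper_width: 0.607
grasp_force: 0.0
```

```bash
python3 - <<'E'
from plan import *
from fit import *
I={c:bot.read_camera(c)[:,:,::-1].copy() for c in("top","side")}
for c in I: cv2.imwrite(f"pics/{c}4.png",I[c])
for cs in(("top","side"),("top",),("side",)):
    print(cs,[ (z,a.round(4),round(b,1)) for z in(.008,.012,.02) for a,b in[fit("deck",I,(.5257,.2575,-.168),cs,z0=z)]])
plan([(.4635,.063,.16,-.071),(.4635,.063,.0855,-.071)])
cv2.imwrite("pics/c5.png",cv2.resize(I["side"][240:420,160:340],None,fx=3.2,fy=3.2,interpolation=3))
E
```

```text
('top', 'side') [(0.008, array([ 0.5252,  0.2572, -0.1664]), np.float64(193.4)), (0.012, array([ 0.5238,  0.2589, -0.167 ]), np.float64(178.6)), (0.02, array([ 0.5206,  0.2629, -0.1665]), np.float64(142.0))]
('top',) [(0.008, array([ 0.5259,  0.2571, -0.1662]), np.float64(35.6)), (0.012, array([ 0.5255,  0.2563, -0.1659]), np.float64(35.3)), (0.02, array([ 0.5248,  0.2546, -0.1652]), np.float64(32.9))]
('side',) [(0.008, array([ 0.5249,  0.2573, -0.1658]), np.float64(158.7)), (0.012, array([ 0.5233,  0.2592, -0.1661]), np.float64(156.5)), (0.02, array([ 0.5201,  0.263 , -0.1667]), np.float64(144.9))]
t 57.5 p [0.5164 0.1964 0.2437] th -0.0499 w 0.604 F [ 0.3  0.2 -1.7]
 turn az 0.14 x 1
 shift [-0.31, 0.98, 0.6] x 7
 shift [0.0, -0.01, 0.93] x 4
 end [0.4634 0.0634 0.0853] -0.0709
```

View pics/c5.png

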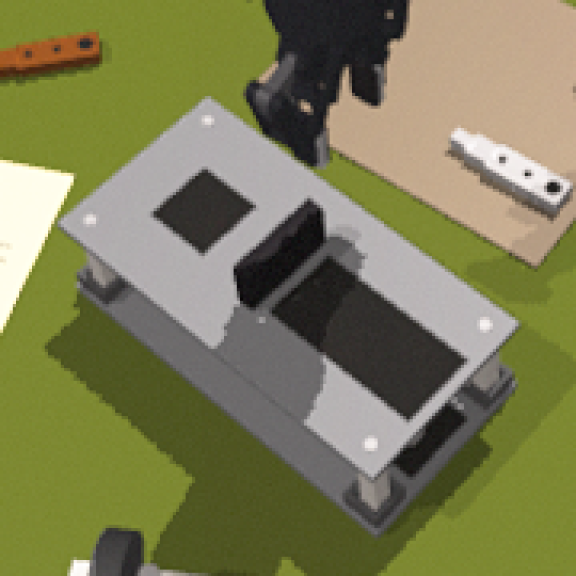

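Deck is home: legs in sockets in the picture, fit best at z0 = 8 mm. Now the straight blade.

Call:
{"api": "servo_tool", "payload": {"motion": [-0.31, 0.98, 0, 0, 0, 0.14, 0.4, -0.31, 0.98, 0.6, 0, 0, 0, 0.4, -0.31, 0.98, 0.6, 0, 0, 0, 0.4, -0.31, 0.98, 0.8, 0, 0, 0, 0.4, -0.31, 0.98, 0.8, 0, 0, 0, 0.4]}}

```text
t: 58.12
eef_pos: [0.478, 0.0991, 0.1876]
tool_rot: [0.0, 0.999, -0.037, 0.0]
contact_force: [0.5, -1.2, -0.8]
gripper_width: 0.599
grasp_force: 0.0
```

Call:
{"api": "servo_tool", "payload": {"motion": [-0.31, 0.98, 0.8, 0, 0, 0, 0.4, -0.31, 0.98, 0.8, 0, 0, 0, 0.4, 0, 0, 0.9, 0, 0, 0, 0.4, 0, 0, 0, 0, 0, 0, 0.4, 0, 0, 0, 0, 0, 0, 0.4]}}

```text
t: 58.75
eef_pos: [0.4638, 0.0627, 0.1385]
tool_rot: [-0.0, 0.999, -0.036, 0.0]
contact_force: [-0.7, -0.2, 0.8]
gripper_width: 0.599
grasp_force: 0.0
```

```bash
python3 - <<'E'
from plan import *
plan([(.4635,.063,.077,-.071)])
E
```

```text
t 58.75 p [0.4638 0.0627 0.1385] th -0.0725 w 0.599 F [-0.7 -0.2  0.8]
 shift [-0.0, -0.0, 0.77] x 4
 end [0.4638 0.0627 0.0769] -0.0725
```

Call:
{"api": "servo_tool", "payload": {"motion": [0, 0, 0.77, 0, 0, 0, 0.4, 0, 0, 0.77, 0, 0, 0, 0.4, 0, 0, 0.77, 0, 0, 0, 0.4, 0, 0, 0.5, 0, 0, 0, 0.4, 0, 0, 0.26, 0, 0, 0, 0.5], "grip_force": 60}}

```text
t: 59.38
eef_pos: [0.4634, 0.063, 0.0755]
tool_rot: [0.0, 0.999, -0.036, -0.001]
contact_force: [-0.2, 0.1, -0.8]
gripper_width: 0.501
grasp_force: 0.0
```

Call:
{"api": "servo_tool", "payload": {"motion": [0, 0, 0, 0, 0, 0, 0.6, 0, 0, 0, 0, 0, 0, 0.75, 0, 0, 0, 0, 0, 0, 0.9, 0, 0, 0, 0, 0, 0, 0.9, 0, 0, 0, 0, 0, 0, 0.9]}}

```text
t: 60.0
eef_pos: [0.4639, 0.0631, 0.0769]
tool_rot: [-0.0, 0.999, -0.036, 0.0]
contact_force: [-1.4, 0.9, 6.9]
gripper_width: 0.263
grasp_force: 60.4
```

Call:
{"api": "servo_tool", "payload": {"motion": [0, 0, -0.5, 0, 0, 0, 0.9, 0, 0, -1, 0, 0, 0, 0.9, 0, 0, -1, 0, 0, 0, 0.9, 0, 0, -1, 0, 0, 0, 0.9, 0, 0, -1, 0, 0, 0, 0.9]}}

```text
t: 60.62
eef_pos: [0.4635, 0.0629, 0.1675]
tool_rot: [0.0, 0.999, -0.036, 0.0]
contact_force: [0.3, 0.1, -1.7]
gripper_width: 0.261
grasp_force: 59.5
```

Call:
{"api": "servo_tool", "payload": {"motion": [0, 0, -1, 0, 0, 0, 0.9, 0, 0, -1, 0, 0, 0.64, 0.9, 0, 0, 0, 0, 0, 0, 0.9, 0, 0, 0, 0, 0, 0, 0.9]}}

```text
t: 61.12
eef_pos: [0.4632, 0.0629, 0.206]
tool_rot: [0.0, 0.997, -0.083, -0.0]
contact_force: [0.0, -0.3, -1.8]
gripper_width: 0.258
grasp_force: 59.6
```

```bash
python3 - <<'E'
from plan import *
plan([(.4535,.2695,.2,-.167)])
E
```

```text
t 61.12 p [0.4632 0.0629 0.206 ] th -0.1664 w 0.258 F [ 0.  -0.3 -1.8]
 shift [-0.2, -0.92, 0.03] x 11
 end [0.4534 0.2698 0.1994] -0.1664
```

Call:
{"api": "servo_tool", "payload": {"motion": [-0.2, -0.92, 0.03, 0, 0, 0, 0.9, -0.2, -0.92, 0.03, 0, 0, 0, 0.9, -0.2, -0.92, 0.03, 0, 0, 0, 0.9, -0.2, -0.92, 0.03, 0, 0, 0, 0.9, -0.2, -0.92, 0.03, 0, 0, 0, 0.9]}}

```text
t: 61.75
eef_pos: [0.4587, 0.1574, 0.2023]
tool_rot: [0.001, 0.997, -0.083, -0.001]
contact_force: [0.2, 0.2, -1.5]
gripper_width: 0.255
grasp_force: 59.5
```

Call:
{"api": "servo_tool", "payload": {"motion": [-0.2, -0.92, 0.03, 0, 0, 0, 0.9, -0.2, -0.92, 0.03, 0, 0, 0, 0.9, -0.2, -0.92, 0.03, 0, 0, 0, 0.9, -0.2, -0.92, 0.03, 0, 0, 0, 0.9, -0.2, -0.92, 0.03, 0, 0, 0, 0.9]}}

```text
t: 62.38
eef_pos: [0.4549, 0.2522, 0.2002]
tool_rot: [0.0, 0.996, -0.084, -0.0]
contact_force: [-0.3, 0.3, -2.1]
gripper_width: 0.259
grasp_force: 59.5
```

Call:
{"api": "servo_tool", "payload": {"motion": [-0.2, -0.92, 0, 0, 0, 0, 0.9, 0, 0, 0.8, 0, 0, 0, 0.9, 0, 0, 0, 0, 0, 0, 0.9, 0, 0, 0, 0, 0, 0, 0.9, 0, 0, 0, 0, 0, 0, 0.9]}}

```text
t: 63.0
eef_pos: [0.4545, 0.2693, 0.1847]
tool_rot: [0.0, 0.996, -0.085, 0.0]
contact_force: [0.2, 0.4, -1.8]
gripper_width: 0.259
grasp_force: 59.5
```

```bash
python3 - <<'E'
from plan import *
plan([(.4537,.2695,.164,-.167)])
E
```

```text
t 63.0 p [0.4545 0.2693 0.1847] th -0.1693 w 0.259 F [ 0.2  0.4 -1.8]
 shift [-0.02, -0.0, 0.52] x 2
 end [0.4538 0.2695 0.1639] -0.1693
```

Call:
{"api": "servo_tool", "payload": {"motion": [-0.02, 0, 0.52, 0, 0, -0.01, 0.9, -0.02, 0, 0.5, 0, 0, 0, 0.9, 0, 0, 0.1, 0, 0, 0, 0.9, 0, 0, 0, 0, 0, 0, 0.9, 0, 0, 0, 0, 0, 0, 0.9]}}

```text
t: 63.62
eef_pos: [0.4536, 0.2702, 0.1623]
tool_rot: [-0.0, 0.997, -0.083, 0.0]
contact_force: [0.1, 0.2, -1.9]
gripper_width: 0.261
grasp_force: 59.5
```

Call:
{"api": "servo_tool", "payload": {"motion": [0, 0, 0.05, 0, 0, 0, 0.9, 0, 0, 0, 0, 0, 0, 0.9]}}

```text
t: 63.88
eef_pos: [0.4534, 0.2701, 0.1612]
tool_rot: [-0.0, 0.997, -0.083, 0.0]
contact_force: [0.5, -0.7, -2.2]
gripper_width: 0.26
grasp_force: 59.5
```

Call:
{"api": "servo_tool", "payload": {"motion": [0.02, 0.02, 0.04, 0, 0, 0, 0.9, 0, 0, 0, 0, 0, 0, 0.9]}}

```text
t: 64.12
eef_pos: [0.4538, 0.2695, 0.1602]
tool_rot: [0.0, 0.997, -0.083, -0.0]
contact_force: [-1.1, 0.2, -2.0]
gripper_width: 0.258
grasp_force: 59.5
```

Call:
{"api": "servo_tool", "payload": {"motion": [0, 0, 0.03, 0, 0, 0, 0.9, 0, 0, 0, 0, 0, 0, 0.9]}}

```text
t: 64.38
eef_pos: [0.4537, 0.2696, 0.1597]
tool_rot: [0.0, 0.997, -0.083, -0.0]
contact_force: [-0.2, 1.1, -1.2]
gripper_width: 0.266
grasp_force: 59.5
```

Call:
{"api": "servo_tool", "payload": {"motion": [0, 0, 0.03, 0, 0, 0, 0.9, 0, 0, 0, 0, 0, 0, 0.65, 0, 0, 0, 0, 0, 0, 0.4, 0, 0, -0.5, 0, 0, 0, 0.4, 0, 0, -1, 0, 0, 0, 0.4]}}

```text
t: 65.0
eef_pos: [0.4535, 0.2694, 0.1894]
tool_rot: [0.0, 0.997, -0.083, -0.0]
contact_force: [-0.3, 0.2, 0.0]
gripper_width: 0.598
grasp_force: 0.0
```

Call:
{"api": "servo_tool", "payload": {"motion": [0, 0, -1, 0, 0, 0, 0.4, 0.15, 0.98, -0.3, 0, 0, 0, 0.4, 0.15, 0.98, 0, 0, 0, 0, 0.4, 0.15, 0.98, 0, 0, 0, 0, 0.4, 0.15, 0.98, 0, 0, 0, 0, 0.4]}}

```text
t: 65.62
eef_pos: [0.4522, 0.1879, 0.2144]
tool_rot: [0.001, 0.996, -0.084, -0.001]
contact_force: [-0.2, -0.3, -1.3]
gripper_width: 0.598
grasp_force: 0.0
```

Call:
{"api": "servo_tool", "payload": {"motion": [0.15, 0.98, 0, 0, 0, 0, 0.4, 0.15, 0.98, 0, 0, 0, 0, 0.4, 0.15, 0.98, 0, 0, 0, 0, 0.4, 0.15, 0.98, 0, 0, 0, 0, 0.4, 0.15, 0.98, 0, 0, 0, 0, 0.4]}}

```text
t: 66.25
eef_pos: [0.4504, 0.089, 0.2144]
tool_rot: [0.0, 0.996, -0.084, -0.001]
contact_force: [0.0, -0.1, -0.2]
gripper_width: 0.603
grasp_force: 0.0
```

Call:
{"api": "servo_tool", "payload": {"motion": [0.15, 0.98, 0.5, 0, 0, 0, 0.4, 0.15, 0.98, 0.8, 0, 0, 0, 0.4, 0.15, 0.98, 0.8, 0, 0, 0, 0.4, 0.15, 0.98, 0.8, 0, 0, 0, 0.4, 0.15, 0.98, 0.8, 0, 0, 0, 0.4]}}

```text
t: 66.88
eef_pos: [0.4486, -0.0099, 0.1401]
tool_rot: [0.0, 0.996, -0.084, -0.001]
contact_force: [0.0, 0.4, 0.6]
gripper_width: 0.596
grasp_force: 0.0
```

Call:
{"api": "servo_tool", "payload": {"motion": [0, 0, 0, 0, 0, 0, 0.4, 0, 0, 0, 0, 0, 0, 0.4]}}

```text
t: 67.12
eef_pos: [0.4494, -0.0079, 0.1412]
tool_rot: [-0.0, 0.997, -0.083, -0.0]
contact_force: [-0.5, 0.9, 0.6]
gripper_width: 0.601
grasp_force: 0.0
```

```bash
python3 - <<'E'
from plan import *
from fit import *
I={c:bot.read_camera(c)[:,:,::-1].copy() for c in("top","side")}
for c in I: cv2.imwrite(f"pics/{c}5.png",I[c])
for cs in(("top","side"),("top",),("side",)):
    for n,x,z in(("straight",(.4525,.2695,-.167),.084),("deck",(.5252,.2572,-.1664),.008)):
        a,b=fit(n,I,x,cs,z0=z);print(cs,n,a.round(4),round(b,1))
plan([(.4527,-.0513,.13,None),(.4527,-.0513,.08,None)])
cv2.imwrite("pics/c6.png",np.hstack([cv2.resize(I["top"][205:340,165:265],None,fx=3.9,fy=3.9,interpolation=3)[:526],cv2.resize(I["side"][260:395,175:275+50],None,fx=2.6,fy=3.9,interpolation=3)[:526]]))
E
```

```text
('top', 'side') straight [ 0.4513  0.2694 -0.165 ] 259.7
('top', 'side') deck [ 0.5254  0.2572 -0.1662] 270.2
('top',) straight [ 0.4518  0.2687 -0.1699] 125.6
('top',) deck [ 0.5259  0.2569 -0.1667] 121.2
('side',) straight [ 0.4505  0.2701 -0.1631] 141.1
('side',) deck [ 0.525   0.2574 -0.1656] 151.1
t 67.22 p [ 0.4499 -0.0073  0.1416] th -0.1658 w 0.601 F [-0.1  0.1 -0.2]
 shift [0.17, 0.72, 0.19] x 3
 shift [-0.0, -0.0, 0.84] x 3
 end [ 0.4528 -0.0516  0.0798] -0.1658
```

View pics/c6.png

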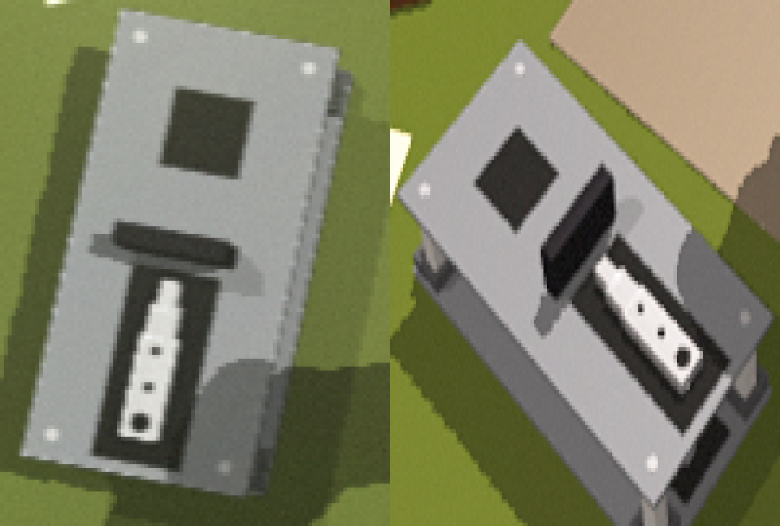

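Straight blade lies centred on the deck's long pad (crop 150,360). Last, the bushing.

Call:
{"api": "servo_tool", "payload": {"motion": [0.17, 0.72, 0.2, 0, 0, 0, 0.35, 0.17, 0.72, 0.2, 0, 0, 0, 0.35, 0.17, 0.72, 0.2, 0, 0, 0, 0.35, 0, 0, 0, 0, 0, 0, 0.35, 0, 0, 0, 0, 0, 0, 0.35]}}

```text
t: 67.85
eef_pos: [0.4525, -0.0522, 0.129]
tool_rot: [-0.0, 0.997, -0.083, -0.0]
contact_force: [-0.5, -0.4, 0.3]
gripper_width: 0.648
grasp_force: 0.0
```

```bash
python3 - <<'E'
from plan import *
plan([(.4527,-.0513,.078,None)])
E
```

```text
t 67.85 p [ 0.4525 -0.0522  0.129 ] th -0.167 w 0.648 F [-0.5 -0.4  0.3]
 shift [0.0, -0.02, 0.85] x 3
 end [ 0.4527 -0.0511  0.078 ] -0.167
```

Call:
{"api": "servo_tool", "payload": {"motion": [0, -0.02, 0.85, 0, 0, 0, 0.35, 0, -0.02, 0.85, 0, 0, 0, 0.35, 0, 0, 0.6, 0, 0, 0, 0.35, 0, 0, 0.25, 0, 0, 0, 0.45, 0, 0, 0, 0, 0, 0, 0.55], "grip_force": 50}}

```text
t: 68.47
eef_pos: [0.4527, -0.0513, 0.078]
tool_rot: [0.0, 0.997, -0.083, -0.0]
contact_force: [0.8, 0.3, 0.1]
gripper_width: 0.451
grasp_force: 0.0
```

Call:
{"api": "servo_tool", "payload": {"motion": [0, 0, 0, 0, 0, 0, 0.7, 0, 0, 0, 0, 0, 0, 0.8, 0, 0, 0, 0, 0, 0, 0.8, 0, 0, 0, 0, 0, 0, 0.8]}}

```text
t: 68.97
eef_pos: [0.4529, -0.0514, 0.0786]
tool_rot: [-0.0, 0.997, -0.083, 0.0]
contact_force: [-1.2, 0.4, 5.2]
gripper_width: 0.355
grasp_force: 49.9
```

Call:
{"api": "servo_tool", "payload": {"motion": [0, 0, -0.5, 0, 0, 0, 0.8, 0, 0, -1, 0, 0, 0, 0.8, 0, 0, -1, 0, 0, 0, 0.8, 0, 0, -1, 0, 0, 0, 0.8, 0, 0, -1, 0, 0, 0, 0.8]}}

```text
t: 69.6
eef_pos: [0.4525, -0.0516, 0.1692]
tool_rot: [0.0, 0.997, -0.083, 0.0]
contact_force: [0.9, 0.7, -0.4]
gripper_width: 0.354
grasp_force: 49.6
```

Call:
{"api": "servo_tool", "payload": {"motion": [0, 0, -1, 0, 0, 0, 0.8, 0, 0, -1, 0, 0, 0, 0.8, 0, 0, -1, 0, 0, 0, 0.8, 0, 0, 0, 0, 0, 0, 0.8]}}

```text
t: 70.1
eef_pos: [0.4534, -0.0516, 0.2296]
tool_rot: [-0.0, 0.997, -0.083, 0.002]
contact_force: [0.8, 0.1, -1.3]
gripper_width: 0.358
grasp_force: 49.6
```

```bash
python3 - <<'E'
from plan import *
plan([(.5993,.2449,.22,None)])
E
```

```text
t 70.1 p [ 0.4534 -0.0516  0.2296] th -0.167 w 0.358 F [ 0.8  0.1 -1.3]
 shift [0.3, -0.99, 0.03] x 16
 end [0.6007 0.2449 0.22  ] -0.167
```

Call:
{"api": "servo_tool", "payload": {"motion": [0.3, -0.98, 0, 0, 0, 0, 0.8, 0.3, -0.98, 0, 0, 0, 0, 0.8, 0.3, -0.98, 0, 0, 0, 0, 0.8, 0.3, -0.98, 0, 0, 0, 0, 0.8, 0.3, -0.98, 0, 0, 0, 0, 0.8]}}

```text
t: 70.72
eef_pos: [0.4983, 0.0408, 0.2273]
tool_rot: [0.0, 0.997, -0.083, -0.001]
contact_force: [0.5, -0.0, -0.8]
gripper_width: 0.357
grasp_force: 49.6
```

Call:
{"api": "servo_tool", "payload": {"motion": [0.3, -0.98, 0, 0, 0, 0, 0.8, 0.3, -0.98, 0, 0, 0, 0, 0.8, 0.3, -0.98, 0, 0, 0, 0, 0.8, 0.3, -0.98, 0, 0, 0, 0, 0.8, 0.3, -0.98, 0, 0, 0, 0, 0.8]}}

```text
t: 71.35
eef_pos: [0.545, 0.1331, 0.2281]
tool_rot: [0.0, 0.997, -0.083, 0.0]
contact_force: [-0.2, 0.1, -1.6]
gripper_width: 0.359
grasp_force: 49.6
```

Call:
{"api": "servo_tool", "payload": {"motion": [0.3, -0.98, 0, 0, 0, 0, 0.8, 0.3, -0.98, 0, 0, 0, 0, 0.8, 0.3, -0.98, 0, 0, 0, 0, 0.8, 0.3, -0.98, 0, 0, 0, 0, 0.8, 0.3, -0.98, 0, 0, 0, 0, 0.8]}}

```text
t: 71.97
eef_pos: [0.5908, 0.2247, 0.228]
tool_rot: [0.0, 0.997, -0.083, -0.0]
contact_force: [1.0, 0.5, -1.4]
gripper_width: 0.352
grasp_force: 49.6
```

Call:
{"api": "servo_tool", "payload": {"motion": [0.25, -0.98, 0, 0, 0, 0, 0.8, 0, 0, 0.8, 0, 0, 0, 0.8, 0, 0, 0.8, 0, 0, 0, 0.8, 0, 0, 0, 0, 0, 0, 0.8, 0, 0, 0, 0, 0, 0, 0.8]}}

```text
t: 72.6
eef_pos: [0.5984, 0.2412, 0.196]
tool_rot: [0.0, 0.996, -0.084, -0.0]
contact_force: [0.1, -0.4, -0.5]
gripper_width: 0.357
grasp_force: 49.6
```

```bash
python3 - <<'E'
from plan import *
plan([(.5994,.2449,.166,None)])
E
```

```text
t 72.6 p [0.5984 0.2412 0.196 ] th -0.1677 w 0.357 F [ 0.1 -0.4 -0.5]
 shift [0.01, -0.09, 0.75] x 2
 end [0.5994 0.2447 0.166 ] -0.1677
```

Call:
{"api": "servo_tool", "payload": {"motion": [0.01, -0.09, 0.75, 0, 0, 0, 0.8, 0.01, -0.09, 0.75, 0, 0, 0, 0.8, 0, 0, 0, 0, 0, 0, 0.8, 0, 0, 0, 0, 0, 0, 0.8]}}

```text
t: 73.1
eef_pos: [0.5994, 0.2456, 0.166]
tool_rot: [0.0, 0.997, -0.083, -0.0]
contact_force: [0.4, 0.1, -0.5]
gripper_width: 0.355
grasp_force: 49.6
```

Call:
{"api": "servo_tool", "payload": {"motion": [0, 0, 0.07, 0, 0, 0, 0.8, 0, 0, 0, 0, 0, 0, 0.8, 0, 0, 0, 0, 0, 0, 0.8]}}

```text
t: 73.47
eef_pos: [0.5995, 0.2455, 0.165]
tool_rot: [-0.0, 0.997, -0.083, 0.0]
contact_force: [-0.2, 0.4, -1.4]
gripper_width: 0.36
grasp_force: 49.6
```

Call:
{"api": "servo_tool", "payload": {"motion": [0, 0.03, 0.06, 0, 0, 0, 0.8, 0, 0, 0, 0, 0, 0, 0.8]}}

```text
t: 73.72
eef_pos: [0.5992, 0.2448, 0.1634]
tool_rot: [0.0, 0.997, -0.083, -0.0]
contact_force: [0.4, -0.0, -1.6]
gripper_width: 0.358
grasp_force: 49.6
```

Call:
{"api": "servo_tool", "payload": {"motion": [0, 0, 0.04, 0, 0, 0, 0.8, 0, 0, 0, 0, 0, 0, 0.8]}}

```text
t: 73.97
eef_pos: [0.5992, 0.2449, 0.1626]
tool_rot: [0.0, 0.997, -0.083, -0.0]
contact_force: [-0.8, -0.9, -1.3]
gripper_width: 0.358
grasp_force: 49.6
```

Call:
{"api": "servo_tool", "payload": {"motion": [0, 0, 0.03, 0, 0, 0, 0.8, 0, 0, 0, 0, 0, 0, 0.8]}}

```text
t: 74.22
eef_pos: [0.5993, 0.2449, 0.1621]
tool_rot: [0.0, 0.997, -0.083, 0.0]
contact_force: [-0.6, -0.1, -0.7]
gripper_width: 0.353
grasp_force: 49.6
```

Call:
{"api": "servo_tool", "payload": {"motion": [0, 0, 0.03, 0, 0, 0, 0.8, 0, 0, 0, 0, 0, 0, 0.55, 0, 0, 0, 0, 0, 0, 0.35, 0, 0, -0.5, 0, 0, 0, 0.35, 0, 0, -1, 0, 0, 0, 0.35]}}

```text
t: 74.85
eef_pos: [0.599, 0.2448, 0.1921]
tool_rot: [0.0, 0.997, -0.083, -0.001]
contact_force: [-0.2, 0.3, 0.3]
gripper_width: 0.648
grasp_force: 0.0
```

Call:
{"api": "servo_tool", "payload": {"motion": [0, 0, -1, 0, 0, 0, 0.35, 0, 0, -1, 0, 0, 0, 0.35, 0.1, 0.98, -0.3, 0, 0, 0, 0.35, 0.1, 0.98, 0, 0, 0, 0, 0.35, 0.1, 0.98, 0, 0, 0, 0, 0.35]}}

```text
t: 75.47
eef_pos: [0.595, 0.1832, 0.2367]
tool_rot: [0.001, 0.996, -0.084, -0.001]
contact_force: [-0.5, -0.0, -0.6]
gripper_width: 0.648
grasp_force: 0.0
```

Call:
{"api": "servo_tool", "payload": {"motion": [0.1, 0.98, 0, 0, 0, 0, 0.35, 0.1, 0.98, 0, 0, 0, 0, 0.35, 0.1, 0.98, 0, 0, 0, 0, 0.35, 0.1, 0.98, 0, 0, 0, 0, 0.35, 0.1, 0.98, 0, 0, 0, 0, 0.35]}}

```text
t: 76.1
eef_pos: [0.589, 0.0863, 0.2375]
tool_rot: [-0.0, 0.997, -0.083, 0.0]
contact_force: [0.0, 0.0, 0.5]
gripper_width: 0.649
grasp_force: 0.0
```

Call:
{"api": "servo_tool", "payload": {"motion": [0.1, 0.98, 0, 0, 0, 0, 0.35, 0.1, 0.98, 0, 0, 0, 0, 0.35, 0.1, 0.98, 0, 0, 0, 0, 0.35, 0, 0, 0, 0, 0, 0, 0.35, 0, 0, 0, 0, 0, 0, 0.35]}}

```text
t: 76.72
eef_pos: [0.5853, 0.0294, 0.2375]
tool_rot: [-0.0, 0.997, -0.083, 0.0]
contact_force: [0.4, 0.1, 0.0]
gripper_width: 0.649
grasp_force: 0.0
```

```bash
python3 - <<'E'
from plan import *
from fit import *
I={c:bot.read_camera(c)[:,:,::-1].copy() for c in("top","side")}
for n,x,z in(("straight",(.4525,.2695,-.167),.084),("deck",(.5252,.2572,-.1664),.008),("bushing",(.5982,.2449,0),.084)):
    a,b=fit(n,I,x,z0=z);print(n,a.round(4),round(b,1))
cv2.imwrite("pics/c7.png",np.hstack([cv2.resize(I["top"][205:340,165:265],None,fx=3.9,fy=3.9,interpolation=3)[:526],cv2.resize(I["side"][260:395,175:275+50],None,fx=2.6,fy=3.9,interpolation=3)[:526]]))
E
```

```text
straight [ 0.4512  0.27   -0.1623] 138.5
deck [ 0.5254  0.2572 -0.1665] 205.2
bushing [0.5974 0.2446 0.0654] 147.8
```

View pics/c7.png

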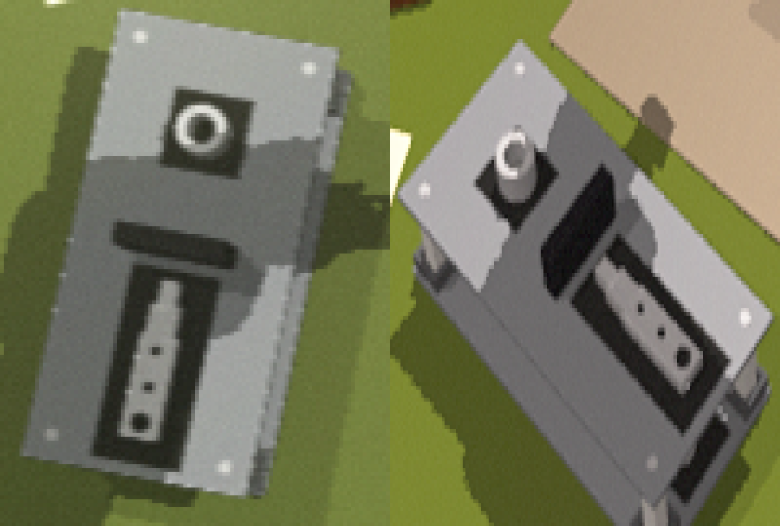

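The bushing lies flat mid-pad (crop 202,128), within 1 mm of centre. The straight blade and deck are still in place and the arm is clear, so I'm handing in.

```bash
python3 -c "
from station import bot
print(bot.hand_in())"
```

```text
the job is handed in; nothing more can be done
None
```

The job is handed in: hook blade and bolt on the base, deck home in its sockets, straight blade and bushing on top, each within about 1.5 mm of pad centre by camera. I re-placed the hook and bolt once, before the deck went on, after a bad tray measurement put them about 13 mm off.

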